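# Change the router fence insert: clear the hook, take the rear plate, press it home

## Robot

A 6-joint arm with a two-finger parallel gripper is mounted at the origin on a cart in front of the work surface, level with it; the furniture and walls round the work are solid. World frame = base frame: x ahead of the robot, y to its left, z up, the work surface at z = 0. Lengths are in m, angles in rad, forces in N, time in s.
With the tool pointing down it reaches from about 0.25 to 0.725 m from the base axis. Payload 9.7 kg.
Tool frame: the origin (TCP) lies between the finger pads; the fingertips stand 8 mm ahead of it and the grasp point (between the pads) lies 11 mm behind it; y points along the fingers, x is the direction in which the jaws open and shut, and the axes are right-handed (so a half turn about y gives the same grasp; the last joint's range is limited). The gripper opens to 85 mm and grips with 20 to 120 N. Pads are 22 mm wide; open, the fingers measure 114 mm over their backs; the gripper's body (76 mm by 85 mm) begins 54 mm behind the grasp point. The pads swing forward as they close: fully open they stand 13 mm farther back than shut.
Start: joints at [-1.328, 0.087, 0.176, 1.66, 0, 1.571], TCP at [0.132, -0.534, 0.239] pointing down, gripper open.
Joint ranges: [-3.13, 3.13], [-0.85, 1.81], [-1.15, 1.24], [-2.2, 2.28], [-1.44, 1.52], [-3.14, 3.14]. Speed limits (rad/s): [2.22, 2.22, 2.57, 3.14, 3.14, 3.14].

## Interface

Orientations are given as a unit quaternion [w, x, y, z].
In Python, from plant import r, imaging gives the robot as it stands.
- The arm moves only by the tool move_arm, never from a script. Its arguments are lists of equal length, an entry for each row: "rotation": the turn, a rotation vector about the tool's x, y, z in rad, a list of three; "slide": the shift along the tool's x, y, z in mm, a list of three; "grip": the finger opening in mm, from 0 to 85.4. In form: {"rotation": [[wx, wy, wz], ...], "slide": [[tx, ty, tz], ...], "grip": [grip, ...]}. A call has 1 to 20 rows; each row shifts and turns the commanded pose from where the row before left it, along the tool's axes as they then stand; what a row does not reach is not made up. A row lasts 1/12 s, in which the tool goes at most 41.7 mm and 7.16 degrees, less where a joint would pass 70% of its speed; a pose out of reach is approached as far as the arm can. A call with a gripper value outside its range is refused whole. The fingers move at their own pace and stop on an object; "force" is the grip in N (left out, the last holds). Time passes only in rows, so rows that do not move let the fingers close. It gives the time, the measured TCP pose, the force and the opening at its end, in the units of the state.
- r.get_obs(): the state, without advancing time (a new reading comes with each control period).
- imaging.grab_frame(name): name is "scene" or "top"; returns a dict with "color" (420x560x3 uint8, red, green, blue), "range_z" (420x560 float32, m along the optical axis (not along the pixel's ray), 0 where there is no reading), "fx", "fy", "cx", "cy" (pixels), "distortion" ([k1, k2, p1, p2, k3] as OpenCV has them; the pictures are not rectified), "rvec" (rotation vector, rad) and "tvec" (3), from world to camera coordinates, as OpenCV has them. Camera axes: x right, y down, z forward; pixel columns grow to the right and rows downward; lengths in m; the calibration is good to about 2 mm. A picture is of the moment at which its call begins.
- r.sign_off(): hands the job in, once; it reports no verdict.
The state is a dict: "time": time; "q": joint angles; "joint_velocities": joint speeds; "effort": joint torques, N m; "ee_pos": TCP position; "tool_rot": TCP orientation; "ft_force": force on the tool from outside, world axes, zero at the start; "ft_torque": the same for the moment, N m; "finger_gap": finger opening in m.
Only numpy, scipy, OpenCV 4.12 (cv2) and the standard library are available. Lean on these libraries where they do the work, as an engineer would, in place of code of your own. Each camera call takes 0.05 s, during which the arm holds its last target.

## Task

The small cutter is in the router table, so its fence needs the insert with the smallest bit opening, which hangs at the very back of the full hook. First move the two inserts in front of it over to the empty hook; then take the rear one off, slide it down into the grooves of the fence over the cutter and press it fully home, shoulders flush with the fence's top. Leave the tools lying around where they are.

Things in the scene. Friction and masses are not known exactly. Their poses are not given: they have to be found in the camera images.
- insert_narrow: Insert to be fitted; hangs in hook_full's rear notch, x axes parallel. Plywood plate 12 mm thick, 85 g, 127 mm tall: body 80 mm wide, 75 mm tall; above it a tab 44 mm wide, 52 mm tall, with a closed eye. Origin: middle of underside; x through thickness, y across width, z up to the tab. Arched bit opening in the lower edge 26 mm wide, 30 mm high: the smallest.
- insert_medium: Insert in hook_full's middle or front notch, x axes parallel. Plywood plate 12 mm thick, 85 g, 127 mm tall: body 80 mm wide, 75 mm tall; above it a tab 44 mm wide, 52 mm tall, with a closed eye. Origin: middle of underside; x through thickness, y across width, z up to the tab. Bit opening 40 mm wide, 42 mm high; all else as insert_narrow.
- insert_wide: Insert in hook_full's front or middle notch, x axes parallel. Plywood plate 12 mm thick, 85 g, 127 mm tall: body 80 mm wide, 75 mm tall; above it a tab 44 mm wide, 52 mm tall, with a closed eye. Origin: middle of underside; x through thickness, y across width, z up to the tab. Bit opening 54 mm wide, 54 mm high; all else as insert_narrow.
- narrow_eye (a point): Middle of insert_narrow's eye, 96 mm above its underside; the eyes of the other two lie alike. An eye is 28 mm wide, 34 mm tall (79 to 113 mm above the underside), with 14 mm of wood over it and 8 mm at each side. The tab can be gripped from above across its 44 mm width, its sides being parallel.
- hook_full: Notched hook with the three inserts, left or right on the rack. Steel arm 12 mm wide, 8 mm thick, fixed to the rack, level, running 117 mm along -x. Origin: centre of its top face at the rail. Teeth 6 mm high at x=-20, -50, -80 mm, tip 10 mm high, leave three 23 mm notches centred at x=-35, -65, -95 mm. 
- hook_spare: The empty notched hook, 115 to 145 mm beside hook_full and parallel. Steel arm 12 mm wide, 8 mm thick, fixed to the rack, level, running 117 mm along -x. Origin: centre of its top face at the rail. Teeth 6 mm high at x=-20, -50, -80 mm, tip 10 mm high, leave three 23 mm notches centred at x=-35, -65, -95 mm. 
- spare_tip (a point): Upturned tip of hook_spare, 117 mm out from the rail. An insert hung on a hook has its origin 113 mm below the hook's origin (eye's upper edge on the bar); to pass along the bar over teeth and tip it must be lifted 10 to 26 mm above that. The rack's back board and rail, behind the hooks, rise to 175 mm over the bench.
- fence: Router table board (190 x 250 x 18 mm) fixed on the bench, with a split wooden fence 25 mm thick, its top 93 mm above the origin. Origin: board's underside below the insert's seat; x across the fence (front looks to -x), y along it, z up. A cutter (14 mm diameter, 20 mm high) stands on the board in the middle of the seat.
- fence_seat (a point): Where the middle of the insert's underside stands when home: on the board, 18 mm above fence's origin; shoulders then level with the fence top, only the tab standing out. Either face to the front, insert's y along fence's y. Leaf springs in the grooves hold it: the last 45 mm down take some 3 to 8 N of push.
- fence_top (a point): Middle of the gap at the fence's top, 75 mm above fence_seat. Each side of the gap has an upright groove for the insert's side edges: 15 mm wide in x for the 12 mm plate, 84 mm apart in y for the 80 mm body, 3 mm lead-in chamfers. Between the groove lips the gap is 66 mm wide, open in front and behind.
- the_square: Bystander: try square, 161 x 110 x 17 mm, lying in front of the rack. Origin: centre of its underside.
- tape_measure: Bystander: tape measure, 67 x 77 x 31 mm, behind the fence. Origin: centre of its underside.
- screw_tin: Bystander: open tin, 73 mm wide, 54 mm high, behind, between rack and fence. Origin: centre of its underside.
Mind the look-alikes: they are no part of the job. Leave any black or green look-alike of the insert_narrow alone.

How it is judged:
By the outcome, as a careful person would: the job done as asked, in the order asked, and still so for the second after the job is handed in, with the robot touching nothing.
It also fails if it takes over 61 s, if anything falls off the work surface, if the arm or the gripper's body presses on something with over 40 N, if the wrist force passes 120 N, or if a joint passes its speed limit or range.

## Working session

There is one attempt and no reset: what is moved stays moved. The work goes in short steps, Python scripts to look and compute and a tool call to move; the robot and the scene stay as the last step left them, time stands still between calls to the robot, and variables do not carry over. Pictures are saved under pics/ and viewed, and the job is handed in when it is done.

Besides the shell and the picture viewer there is one more tool, called after "Emit:" in YAML: its name, and indented under it one key for each argument. move_arm: Moves the arm, as the interface text tells. Its arguments: {"type":"object","properties":{"rotation":{"type":"array"},"slide":{"type":"array"},"grip":{"type":"array"},"force":{"type":"number"}},"required":["rotation","slide","grip"]}

```bash
ls; mkdir -p pics
python3 - <<'E'
from plant import r, imaging
import cv2,pickle
print(r.get_obs())
for n in("scene","top"):
    f=imaging.grab_frame(n); pickle.dump(f,open(f'pics/{n}0.pkl','wb'))
    cv2.imwrite(f'pics/{n}0.png',cv2.resize(f['color'][:,:,::-1],(800,600)))
    print({k:v for k,v in f.items() if k not in('color','range_z')})
    R=cv2.Rodrigues(f['rvec'])[0]; print(-R.T@f['tvec'],R)
E
```

```text
pics
{'time': 0.0, 'q': array([-1.32799832e+00,  8.74615444e-02,  1.75093658e-01,  1.65980072e+00,
        1.08982181e-05,  1.57079694e+00]), 'joint_velocities': array([-0.0012468 , -0.00110354,  0.00049166,  0.00134646, -0.00072848,
        0.00095248]), 'effort': array([ 8.30710778e-04, -5.20391464e+01,  4.64801073e+01,  1.63178961e-02,
       -1.18132832e-05,  2.79661538e-05]), 'ee_pos': array([ 0.13217774, -0.53364149,  0.23856149]), 'tool_rot': array([ 0.55717238, -0.55656831,  0.43614936, -0.43538993]), 'ft_force': array([ 0.22195174,  0.14248197, -0.10911766]), 'ft_torque': array([-0.03911128,  0.01802344, -0.00732044]), 'finger_gap': 0.08563352195628375}
{'fx': 384.93020241632735, 'fy': 384.93020241632735, 'cx': 276.38419957419325, 'cy': 205.11320174779374, 'distortion': array([0.007321, 0.      , 0.      , 0.      , 0.      ]), 'rvec': array([ 0.96191168, -2.1143539 ,  1.38209348]), 'tvec': array([0.480554  , 0.2462315 , 0.76053695])}
[-0.12012487  0.75974566  0.52757473] [[-0.66402611 -0.74756905  0.01448571]
 [-0.313238    0.2605369  -0.91323736]
 [ 0.67893393 -0.61095093 -0.40717034]]
{'fx': 456.8919893964137, 'fy': 456.8919893964137, 'cx': 279.5730365017601, 'cy': 213.7747583706661, 'distortion': array([-0.08180908,  0.        ,  0.        ,  0.        ,  0.        ]), 'rvec': array([ 2.15575402, -2.11617919,  0.1411664 ]), 'tvec': array([0.12730655, 0.62279225, 1.24897837])}
[0.42802204 0.11492817 1.32951599] [[ 0.01969556 -0.99968308 -0.01567859]
 [-0.98874285 -0.01714883 -0.14863878]
 [ 0.14832281  0.01842962 -0.98876726]]
```

View pics/scene0.png

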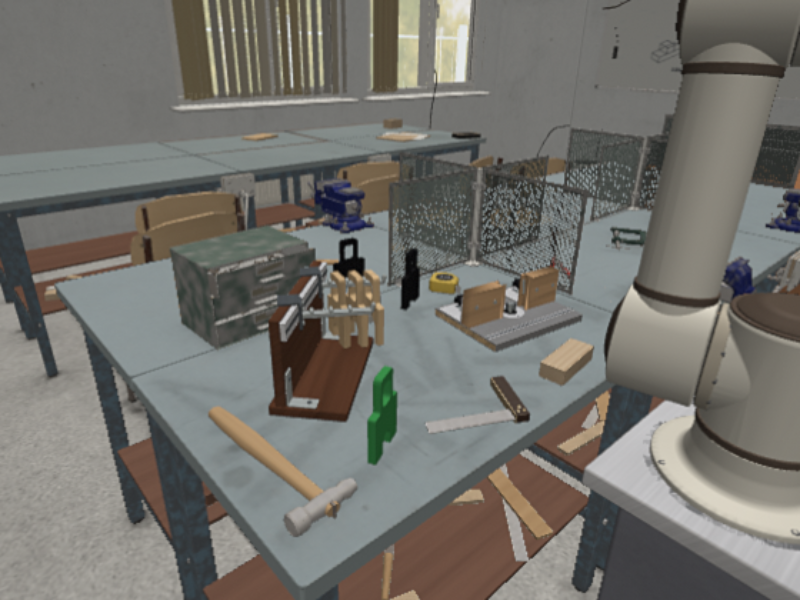

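View pics/top0.png

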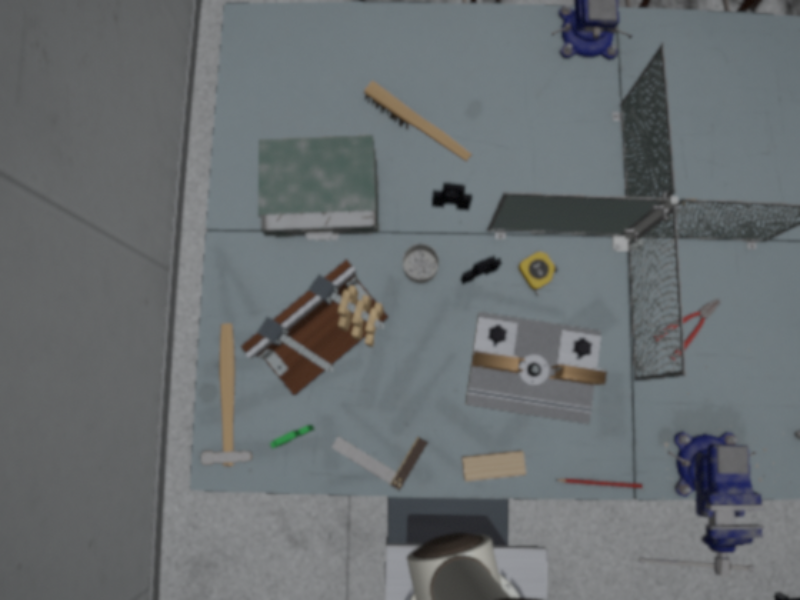

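The scene view shows the rack left of centre, with the inserts on its right hook (about 355,305), the fence (about 510,300) and the green and black look-alikes. The top view confirms this: rack at about (315,330), fence at about (535,368). Next I'll measure.

```bash
cat > h.py <<'E'
import numpy as np,cv2,pickle
def load(p): return pickle.load(open(p,'rb'))
def K(f): return np.array([[f['fx'],0,f['cx']],[0,f['fy'],f['cy']],[0,0,1.]])
def cloud(f):
    h,w=f['range_z'].shape
    u,v=np.meshgrid(np.arange(w),np.arange(h))
    p=cv2.undistortPoints(np.stack([u,v],-1).reshape(-1,1,2).astype(float),K(f),f['distortion']).reshape(h,w,2)
    z=f['range_z'].astype(float)
    c=np.dstack([p*z[...,None],z])
    R=cv2.Rodrigues(f['rvec'])[0]
    W=(c-f['tvec'])@R
    W[z==0]=np.nan
    return W
def ray(f,uv,z):
    p=cv2.undistortPoints(np.array(uv,float).reshape(-1,1,2),K(f),f['distortion']).reshape(-1,2)
    R=cv2.Rodrigues(f['rvec'])[0]; C=-R.T@f['tvec']
    d=np.c_[p,np.ones(len(p))]@R
    return C+d*((np.asarray(z)-C[2])/d[:,2])[:,None]
def proj(f,P): return cv2.projectPoints(np.array(P,float).reshape(-1,1,3),f['rvec'],f['tvec'],K(f),f['distortion'])[0].reshape(-1,2)
def crop(f,x0,y0,x1,y1,s,name):
    cv2.imwrite(name,cv2.resize(f['color'][y0:y1,x0:x1,::-1],None,fx=s,fy=s,interpolation=cv2.INTER_CUBIC))
E
python3 - <<'E'
from h import *
t=load('pics/top0.pkl');s=load('pics/scene0.pkl')
crop(t,165,175,275,280,7,'pics/track.png'); crop(t,320,210,430,300,7,'pics/tfence.png')
crop(s,180,175,280,295,6,'pics/srack.png'); crop(s,295,175,415,250,6,'pics/sfence.png')
for n,f in(('t',t),('s',s)):
    W=cloud(f)
    for lo,hi in((-.01,.01),(.015,.022),(.08,.1),(.1,.12),(.12,.14),(.14,.16),(.16,.18),(.18,.2)):
        m=(W[...,2]>lo)&(W[...,2]<hi)&(W[...,0]>.2)&(W[...,0]<.75)&(abs(W[...,1])<.6)
        print(n,lo,hi,m.sum(),np.median(W[m],axis=0))
E
```

```text
t -0.01 0.01 49096 [0.4635763  0.02551708 0.00050642]
t 0.015 0.022 6245 [ 0.49157375 -0.06724899  0.01875707]
t 0.08 0.1 1320 [ 0.49950167 -0.20575998  0.09180474]
t 0.1 0.12 854 [ 0.36007526 -0.43049457  0.11387765]
t 0.12 0.14 1901 [ 0.30920999 -0.46202962  0.12894654]
t 0.14 0.16 840 [0.58444116 0.25951833 0.15140448]
t 0.16 0.18 1582 [0.59528099 0.28583308 0.1679495 ]
t 0.18 0.2 218 [ 0.56281909 -0.33480608  0.19019623]
s -0.01 0.01 30263 [ 4.02838686e-01  3.26795524e-01 -3.68439326e-04]
s 0.015 0.022 4841 [0.48967766 0.27673131 0.0180132 ]
s 0.08 0.1 1254 [ 0.52194234 -0.00662121  0.09015483]
s 0.1 0.12 919 [0.5735856  0.23837544 0.11164348]
s 0.12 0.14 1174 [0.60159411 0.27293759 0.12943522]
s 0.14 0.16 1567 [0.58827851 0.28655272 0.14983051]
s 0.16 0.18 1094 [0.58836366 0.29748345 0.16722911]
s 0.18 0.2 241 [ 0.59375412 -0.33497843  0.19042623]
```

View pics/track.png

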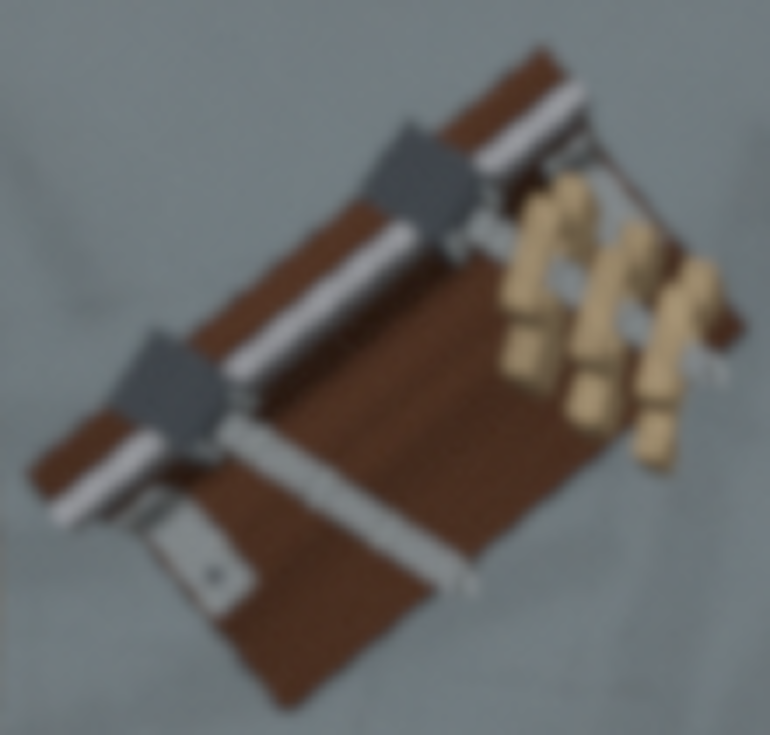

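View pics/tfence.png

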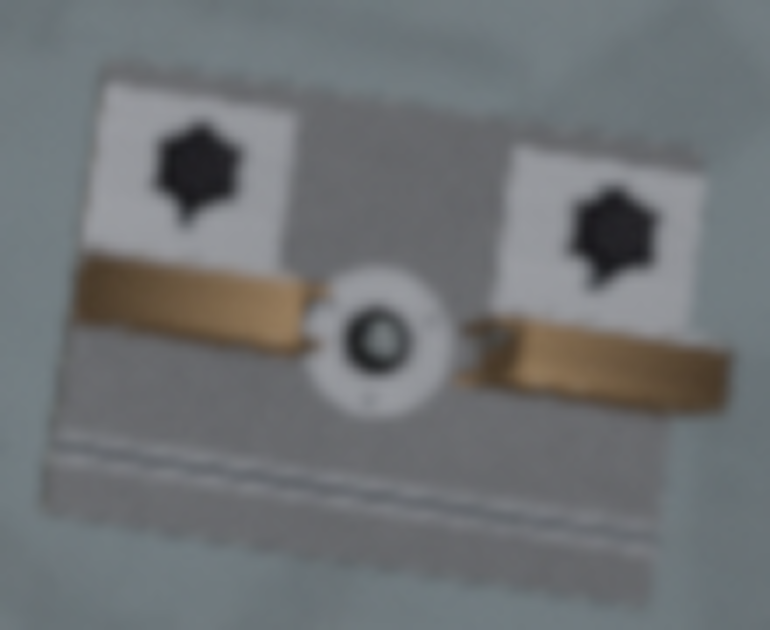

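View pics/srack.png

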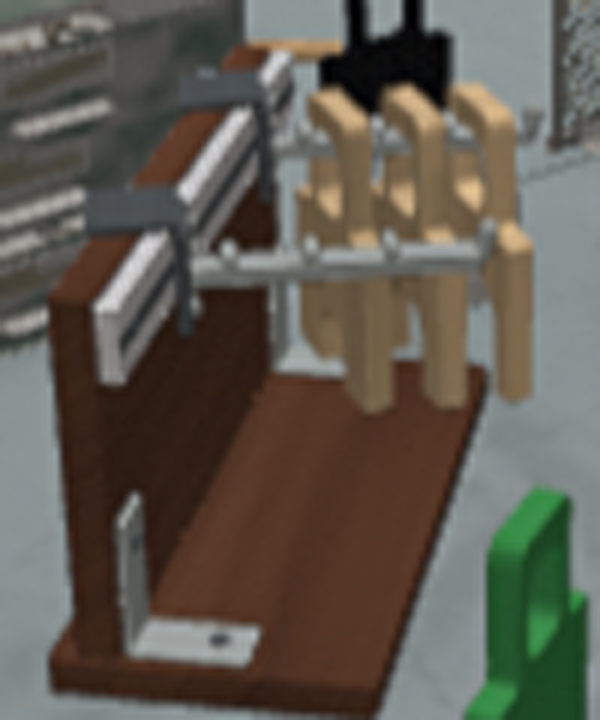

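View pics/sfence.png

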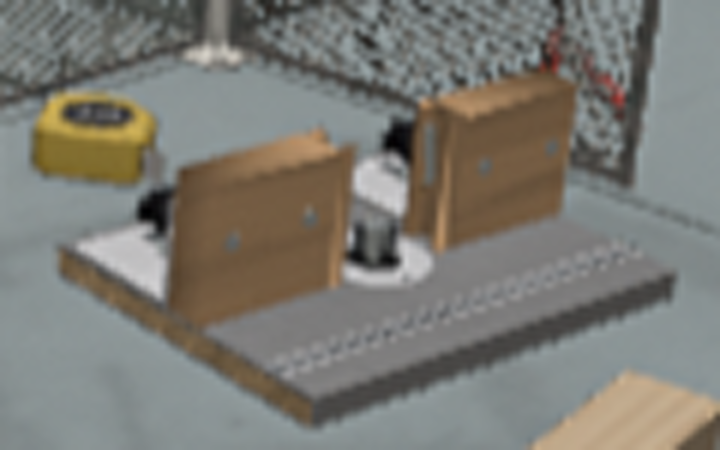

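Run:
```python
from h import *
t=load('pics/top0.pkl');s=load('pics/scene0.pkl')
for n,f in(('t',t),('s',s)):
    W=cloud(f); hsv=cv2.cvtColor(f['color'],cv2.COLOR_RGB2HSV)
    H,S,V=[hsv[...,i].astype(int) for i in range(3)]
    wood=(H>8)&(H<26)&(S>60)&(V>110)
    ra=(W[...,0]>.45)&(W[...,0]<.7)&(W[...,1]>.1)&(W[...,1]<.45)
    # wood inserts tops
    m=wood&ra&(W[...,2]>.06)
    z=W[m][:,2]; print(n,'wood rack',m.sum(),np.percentile(z,[5,50,90,95,98,100]))
    zt=np.percentile(z,98)
    mt=(m&(W[...,2]>zt-.006)).astype(np.uint8)
    k,l,st,c=cv2.connectedComponentsWithStats(mt)
    for i in range(1,k):
        if st[i,4]>5:
            P=W[l==i]; q=P.mean(0); u,sv,vt=np.linalg.svd(P[:,:2]-q[:2]); print('  top',st[i,4],c[i].round(1),q.round(4),'dir',np.degrees(np.arctan2(vt[0,1],vt[0,0])).round(1),np.ptp((P[:,:2]-q[:2])@vt[0]).round(4))
    # steel hook: gray, low sat, bright
    g=ra&(S<40)&(V>110)&(W[...,2]>.1)
    k,l,st,c=cv2.connectedComponentsWithStats(g.astype(np.uint8))
    for i in range(1,k):
        if st[i,4]>15:
            P=W[l==i]; q=np.median(P,0);u,sv,vt=np.linalg.svd(P[:,:2]-q[:2],full_matrices=False); print('  gray',st[i].tolist(),q.round(4),'dir',np.degrees(np.arctan2(vt[0,1],vt[0,0])).round(1),P.min(0).round(3),P.max(0).round(3))
    # fence tops
    fm=(W[...,2]>.085)&(W[...,2]<.1)&(W[...,0]>.35)&(W[...,0]<.65)&(W[...,1]>-.2)&(W[...,1]<.12)&wood
    k,l,st,c=cv2.connectedComponentsWithStats(fm.astype(np.uint8))
    for i in range(1,k):
        if st[i,4]>15:
            P=W[l==i]; q=P.mean(0);u,sv,vt=np.linalg.svd(P[:,:2]-q[:2],full_matrices=False); a=(P[:,:2]-q[:2])@vt[0];print('  fence',st[i].tolist(),q.round(4),'dir',np.degrees(np.arctan2(vt[0,1],vt[0,0])).round(1),np.ptp(a),np.ptp((P[:,:2]-q[:2])@vt[1]), (q[:2]+vt[0]*a.min()).round(4),(q[:2]+vt[0]*a.max()).round(4))
```

```text
t wood rack 466 [0.09789293 0.15328261 0.16589288 0.16694202 0.16766896 0.17029428]
  top 63 [240.7 210.2] [0.6104 0.2374 0.1649] dir 166.6 0.0396
  top 57 [250.4 217.4] [0.5921 0.2118 0.1645] dir 166.1 0.0379
  top 57 [259.6 223.4] [0.577  0.1876 0.1647] dir 164.5 0.0389
  gray [233, 186, 17, 14, 70] [0.6559 0.2394 0.1639] dir 130.7 [0.638 0.22  0.136] [0.674 0.259 0.174]
  gray [232, 205, 7, 7, 26] [0.6179 0.2535 0.1509] dir -124.9 [0.611 0.246 0.145] [0.626 0.263 0.158]
  gray [197, 207, 27, 22, 116] [0.5901 0.3153 0.1651] dir 130.9 [0.562 0.282 0.154] [0.618 0.349 0.173]
  gray [243, 212, 6, 7, 28] [0.6004 0.2255 0.1523] dir -135.1 [0.592 0.219 0.143] [0.608 0.233 0.158]
  gray [253, 218, 5, 6, 24] [0.5847 0.2003 0.1527] dir -144.2 [0.579 0.195 0.149] [0.593 0.206 0.159]
  gray [262, 224, 7, 6, 31] [0.5694 0.1743 0.1506] dir 57.6 [0.563 0.166 0.115] [0.577 0.184 0.164]
  gray [197, 235, 36, 25, 169] [0.5149 0.3031 0.1512] dir -121.8 [0.484 0.256 0.145] [0.545 0.351 0.162]
  gray [173, 237, 15, 13, 68] [0.5226 0.3912 0.1641] dir 131.1 [0.507 0.372 0.153] [0.538 0.409 0.172]
  fenc
[... 752 characters left out ...]
5  0.176]
  gray [225, 193, 10, 7, 29] [0.6192 0.2504 0.1498] dir 155.1 [0.608 0.224 0.137] [0.667 0.264 0.157]
  gray [242, 194, 5, 5, 16] [0.5982 0.2245 0.1507] dir 143.0 [0.59  0.213 0.149] [0.616 0.23  0.157]
  gray [212, 213, 49, 8, 152] [0.5218 0.3084 0.15  ] dir 89.0 [0.484 0.216 0.101] [0.623 0.36  0.166]
  gray [196, 214, 12, 25, 103] [0.5135 0.4047 0.1637] dir 132.0 [0.505 0.364 0.137] [0.549 0.413 0.17 ]
  fence [365, 190, 15, 5, 41] [ 0.4934 -0.1809  0.0919] dir 61.3 0.04338661358413755 0.03771381911878972 [ 0.4828 -0.2002] [ 0.5037 -0.1621]
  fence [329, 197, 25, 12, 109] [ 0.51   -0.0516  0.092 ] dir 86.4 0.09435267553006048 0.02930465958800683 [ 0.5071 -0.0982] [ 0.513 -0.004]
```

Run:
```python
from h import *
t=load('pics/top0.pkl');s=load('pics/scene0.pkl')
crop(t,225,195,272,245,16,'pics/tz.png'); crop(s,222,180,275,248,9,'pics/sz.png')
im=cv2.imread('pics/tz.png')[:600]; cv2.imwrite('pics/tz.png',im)
for n,f in(('t',t),('s',s)):
    W=cloud(f); hsv=cv2.cvtColor(f['color'],cv2.COLOR_RGB2HSV).astype(int)
    H,S,V=[hsv[...,i] for i in range(3)]
    wood=(H>8)&(H<26)&(S>60)&(V>110)
    ra=(W[...,0]>.45)&(W[...,0]<.7)&(W[...,1]>.1)&(W[...,1]<.45)
    m=wood&ra&(W[...,2]>.155)
    k,l,st,c=cv2.connectedComponentsWithStats(m.astype(np.uint8))
    for i in range(1,k):
        if st[i,4]<10: continue
        P=W[l==i]; r=cv2.minAreaRect((P[:,:2]*1000).astype(np.float32)); print(n,'rect',r,st[i,4],P[:,2].mean())
    # body shoulder tops ~ z .075+.02..
    m=wood&ra&(W[...,2]>.08)
    for i in range(60,170,5):
        a=wood&ra&(W[...,2]>i/1e3)&(W[...,2]<=(i+5)/1e3); print(i,a.sum(),end='; ')
    print()
```

```text
t rect ((609.4403076171875, 237.9464111328125), (12.070670127868652, 43.145179748535156), 76.31488800048828) 78 0.16383086357360863
t rect ((591.6759643554688, 212.49710083007812), (12.17929744720459, 42.9408073425293), 75.62185668945312) 76 0.16336075896573918
t rect ((577.9027099609375, 187.45578002929688), (12.136547088623047, 43.36102294921875), 76.11941528320312) 75 0.1634468200289496
60 1; 65 2; 70 0; 75 4; 80 2; 85 5; 90 6; 95 8; 100 8; 105 32; 110 104; 115 33; 120 7; 125 4; 130 3; 135 3; 140 3; 145 3; 150 9; 155 25; 160 134; 165 69; 
s rect ((574.3495483398438, 190.5177764892578), (12.37251091003418, 36.77875900268555), 75.40843200683594) 49 0.16177194336310718
s rect ((607.0119018554688, 240.43223571777344), (12.075758934020996, 42.07651901245117), 76.57264709472656) 43 0.16210406192623134
s rect ((589.0188598632812, 215.0143585205078), (12.621156692504883, 41.729774475097656), 74.34996032714844) 48 0.16190200692529855
60 21; 65 24; 70 20; 75 25; 80 24; 85 26; 90 23; 95 31; 100 15; 105 14; 110 50; 115 72; 120 55; 125 47; 130 45; 135 21; 140 27; 145 22; 150 29; 155 32; 160 105; 165 3;
```

View pics/tz.png

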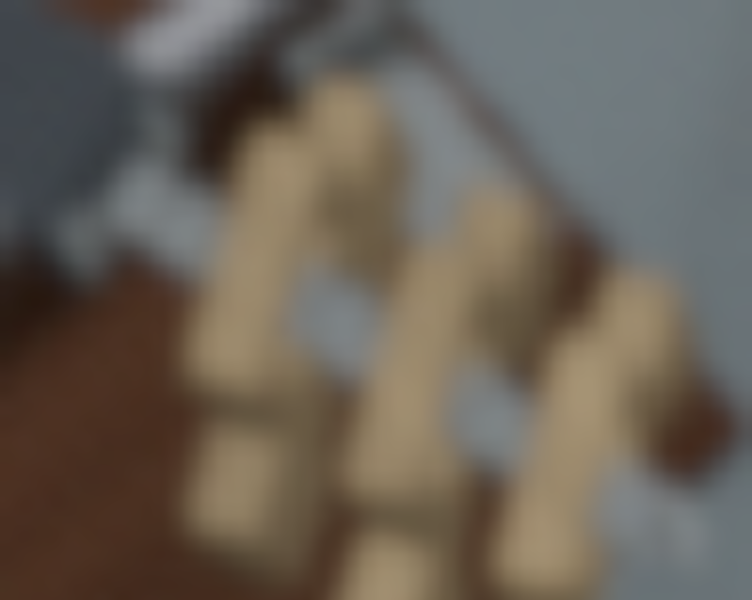

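View pics/sz.png

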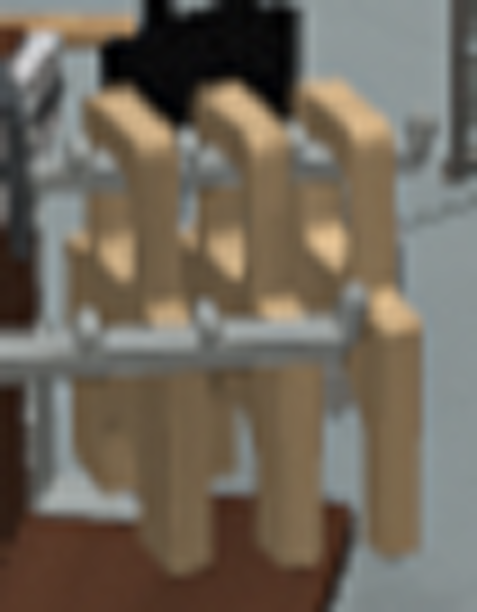

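Each insert's tab shows as a 12×43 mm rectangle with its normal at about 76°. The hooks run at about 58°. Next come the spare hook and the fence.

Run:
```python
from h import *
t=load('pics/top0.pkl');s=load('pics/scene0.pkl')
for n,f in(('t',t),('s',s)):
    W=cloud(f); hsv=cv2.cvtColor(f['color'],cv2.COLOR_RGB2HSV).astype(int)
    S,V=hsv[...,1],hsv[...,2]
    # spare hook
    h=np.radians(58); e=np.array([np.cos(h),np.sin(h)]); g=np.array([-e[1],e[0]])
    X=W[...,0]*e[0]+W[...,1]*e[1]; Y=W[...,0]*g[0]+W[...,1]*g[1]
    c=np.array([.515,.303]); 
    m=(abs(Y-c@g)<.02)&(X-c@e<.03)&(X-c@e>-.09)&(W[...,2]>.14)&(W[...,2]<.165)&(S<60)
    P=W[m]; vx,vy,x0,y0=cv2.fitLine(P[:,:2].astype(np.float32),cv2.DIST_HUBER,0,.002,.01).ravel()
    print(n,'hook',m.sum(),np.degrees(np.arctan2(vy,vx)),x0,y0,'X range',((P[:,:2]-c)@e).min(),((P[:,:2]-c)@e).max())
    a=(P[:,:2]-c)@e
    for lo in np.arange(-.09,.03,.008):
        q=P[(a>=lo)&(a<lo+.008)]
        if len(q): print('   ',lo.round(3),len(q),np.median(q,0).round(4),q[:,2].max().round(4))
    # fence
    fm=(W[...,2]>.084)&(W[...,2]<.1)&(W[...,0]>.4)&(W[...,0]<.6)&(W[...,1]>-.23)&(W[...,1]<.08)
    k,l,st,cc=cv2.connectedComponentsWithStats(fm.astype(np.uint8))
    for i in range(1,k):
        if st[i,4]>20: 
            P=W[l==i]; r=cv2.minAreaRect((P[:,:2]*1000).astype(np.float32)); print('  fence',st[i].tolist(),r,np.median(P[:,2]),cv2.boxPoints(r).round(1).tolist())
    # board
    bm=(W[...,2]>.012)&(W[...,2]<.024)&(W[...,0]>.38)&(W[...,0]<.62)&(W[...,1]>-.25)&(W[...,1]<.08)
    k,l,st,cc=cv2.connectedComponentsWithStats(bm.astype(np.uint8))
    i=1+np.argmax(st[1:,4]); P=W[bm]; print('  board',cv2.minAreaRect((P[:,:2]*1000).astype(np.float32)),np.median(P[:,2]))
    cm=(W[...,2]>.034)&(W[...,2]<.045)&(W[...,0]>.45)&(W[...,0]<.55)&(W[...,1]>-.16)&(W[...,1]<-.08)
    print('  cutter',cm.sum(),np.median(W[cm],0))
from plant import r
from scipy.spatial.transform import Rotation as R
q=r.get_obs()['tool_rot']; print(R.from_quat(q[[1,2,3,0]]).as_matrix().round(3))
```

```text
t hook 152 58.555824 0.50844663 0.29270056 X range -0.055737347284232304 0.029587675062446375
    -0.058 7 [0.487  0.2579 0.1591] 0.1615
    -0.05 14 [0.4898 0.264  0.1494] 0.1575
    -0.042 15 [0.495  0.271  0.1502] 0.1544
    -0.034 13 [0.4997 0.2785 0.1507] 0.1546
    -0.026 17 [0.5023 0.2841 0.1518] 0.1582
    -0.018 15 [0.5072 0.2916 0.1537] 0.1605
    -0.01 13 [0.5123 0.2974 0.1507] 0.1526
    -0.002 15 [0.515  0.3049 0.1483] 0.1543
    0.006 17 [0.52   0.3125 0.1513] 0.1605
    0.014 12 [0.5248 0.3185 0.153 ] 0.1589
    0.022 14 [0.5277 0.3249 0.1513] 0.1564
  fence [332, 245, 36, 15, 313] ((511.681884765625, -53.3907585144043), (92.57176971435547, 26.61705780029297), 80.91202545166016) 0.09371180082401429 [[491.20001220703125, -97.0], [517.5, -101.19999694824219], [532.0999755859375, -9.800000190734863], [505.8999938964844, -5.599999904632568]]
  fence [389, 255, 27, 13, 234] ((490.884765625, -196.37232971191406), (69.1825180053711, 25.452423095703125), 81.95770263671875) 0.0935848937544862 [[473.3999938964844, -228.8000030517578], [498.6000061035156, -232.39999389648438], [5
[... 990 characters left out ...]
471.20001220703125, -227.60000610351562], [500.5, -231.60000610351562], [510.1000061035156, -160.6999969482422], [480.79998779296875, -156.8000030517578]]
  fence [324, 197, 31, 12, 187] ((510.5492858886719, -50.95368576049805), (95.28607940673828, 30.170141220092773), 81.6364974975586) 0.09168511350996145 [[488.70001220703125, -95.9000015258789], [518.5, -100.30000305175781], [532.4000244140625, -6.0], [502.6000061035156, -1.600000023841858]]
  board ((505.27728271484375, -129.3353271484375), (254.8006591796875, 193.090576171875), 81.33562469482422) 0.017640405578432956
  cutter 29 [ 0.49554062 -0.12206797  0.0372119 ]
[[ 0.24  -0.     0.971]
 [-0.971  0.001  0.24 ]
 [-0.001 -1.    -0.   ]]
```

Targets:

| Item | Value |
|---|---|
| Hook yaw | 58.7° |
| Hook spacing | 116 mm |
| Front insert | (0.576, 0.189) |
| Middle insert | (0.590, 0.214) |
| Rear insert | (0.608, 0.239) |
| Insert top height | z 0.164 |
| Fence gap centre | (0.500, -0.1295) |
| Fence y axis | 81.8° |

I'll grip along the hook's yaw, which keeps the fingers clear of the rail.

Emit:
move_arm:
  rotation:
    - [0,-0.112,0]
    - [0,-0.112,0]
    - [0,-0.112,0]
    - [0,-0.111,0]
    - [0,-0.111,0]
    - [0,-0.111,0]
    - [0,-0.111,0]
    - [0,0,0]
    - [0,0,0]
    - [0,0,0]
    - [0,0,0]
    - [0,0,0]
    - [0,0,0]
    - [0,0,0]
  slide:
    - [0,0,0]
    - [0,0,0]
    - [0,0,0]
    - [0,0,0]
    - [0,0,0]
    - [0,0,0]
    - [0,0,0]
    - [0,0,38]
    - [0,0,38]
    - [0,0,38]
    - [0,0,38]
    - [0,0,38]
    - [0,0,38]
    - [0,0,38]
  grip: [60,60,60,60,60,60,60,60,60,60,60,60,60,60]
  force: 40

```text
time: 1.27
ee_pos: [0.2711, -0.3051, 0.2391]
tool_rot: [0.681, -0.681, 0.192, -0.192]
ft_force: [0.8, -0.5, 0.5]
finger_gap: 0.06
```

```bash
cat > g.py <<'E'
import numpy as np
from plant import r
from scipy.spatial.transform import Rotation as R
def to(P):
    o=r.get_obs(); M=R.from_quat(o['tool_rot'][[1,2,3,0]]).as_matrix()
    x=M[:,0]; print('yaw x',np.degrees(np.arctan2(x[1],x[0])).round(2),'tilt',M[:,1].round(3),'q',o['q'].round(2),'t',round(o['time'],2),'gap',o['finger_gap'].round(4),'F',o['ft_force'].round(1))
    for p in np.atleast_2d(P): print('slide mm',(M.T@(np.array(p)-o['ee_pos'])*1000).round(1))
E
python3 -c "
from g import *
to([[.5761,.189,.239],[.5761,.189,.135]])"
```

```text
Traceback (most recent call last):
  File "g.py", line 6, in to
    x=M[:,0]; print('yaw x',np.degrees(np.arctan2(x[1],x[0])).round(2),'tilt',M[:,1].round(3),'q',o['q'].round(2),'t',round(o['time'],2),'gap',o['finger_gap'].round(4),'F',o['ft_force'].round(1))
                                                                                                                                               ^^^^^^^^^^^^^^^^^^^^^
AttributeError: 'float' object has no attribute 'round'
```

```bash
sed -i "s/o\['finger_gap'\].round(4)/round(float(o['finger_gap']),4)/" g.py
python3 -c "
from g import *
to([[.5761,.189,.239],[.5761,.189,.135]])"
```

```text
yaw x -31.43 tilt [-0.  0. -1.] q [-0.84 -0.25 -0.14  1.68  0.    1.28] t 1.27 gap 0.06 F [ 0.8 -0.5  0.5]
slide mm [2.600e+00 1.000e-01 5.806e+02]
slide mm [  2.6 104.1 580.6]
```

Emit:
move_arm:
  rotation:
    - [0,0,0]
    - [0,0,0]
    - [0,0,0]
    - [0,0,0]
    - [0,0,0]
    - [0,0,0]
    - [0,0,0]
    - [0,0,0]
    - [0,0,0]
    - [0,0,0]
    - [0,0,0]
    - [0,0,0]
    - [0,0,0]
    - [0,0,0]
    - [0,0,0]
    - [0,0,0]
    - [0,0,0]
  slide:
    - [0,0,38]
    - [0,0,38]
    - [0,0,38]
    - [0,0,38]
    - [0,0,38]
    - [0,0,38]
    - [0,0,38]
    - [0,0,38]
    - [0,0,38]
    - [0,0,38]
    - [0,0,38]
    - [0,0,38]
    - [0,0,38]
    - [2.6,0,38]
    - [0,0,38]
    - [0,0,10]
    - [0,0,0]
  grip: [60,60,60,60,60,60,60,60,60,60,60,60,60,60,60,60,60]

```text
time: 2.68
ee_pos: [0.5758, 0.1892, 0.2373]
tool_rot: [-0.681, 0.681, -0.191, 0.19]
ft_force: [0.3, -0.5, 0.6]
finger_gap: 0.0601
```

```bash
python3 -c "
from g import *
to([[.5761,.189,.239],[.5761,.189,.135]])
from plant import imaging
from h import *
for n in ('top','scene'):
    f=imaging.grab_frame(n); pickle.dump(f,open('pics/%s1.pkl'%n,'wb')); crop(f,*((190,150,300,250) if n=='top' else (190,130,300,250)),5,'pics/%s1.png'%n)
"
```

```text
yaw x -31.24 tilt [-0.002 -0.001 -1.   ] q [0.32 0.23 0.33 1.68 0.   2.43] t 2.68 gap 0.0601 F [ 0.3 -0.5  0.6]
slide mm [ 0.3 -1.7  0. ]
slide mm [  0.5 102.3   0.2]
```

View pics/scene1.png

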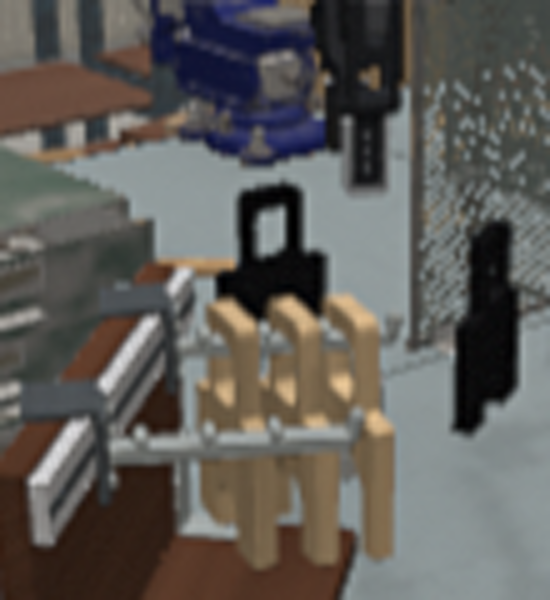

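View pics/top1.png

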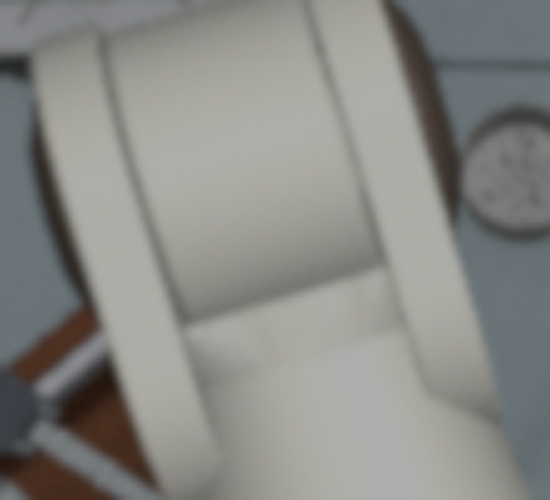

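```bash
python3 -c "
from h import *
f=load('pics/scene1.pkl')
a=np.radians(-31.3);x=np.array([np.cos(a),np.sin(a),0]);z=np.array([-x[1],x[0],0])
T=np.array([.5758,.1892,.2373])-[0,0,.008]
print(proj(f,[T-x*.03,T-x*.044,T-x*.03-z*.011,T-x*.03+z*.011,T-x*.044-z*.011,T-x*.044+z*.011]).round(1))
crop(f,245,130,285,180,12,'pics/fz.png')
W=cloud(f); print(W[160:169,258:268,0].mean(),W[164,263],W[160,263],W[166,263])
"
```

```text
[[261.9 170.6]
 [262.7 172.5]
 [266.4 170.4]
 [257.3 170.8]
 [267.4 172.3]
 [258.1 172.7]]
0.553925690134713 [0.54300874 0.20723326 0.2479368 ] [0.53909409 0.21049835 0.25927807] [0.53874384 0.21078494 0.2448602 ]
```

View pics/fz.png

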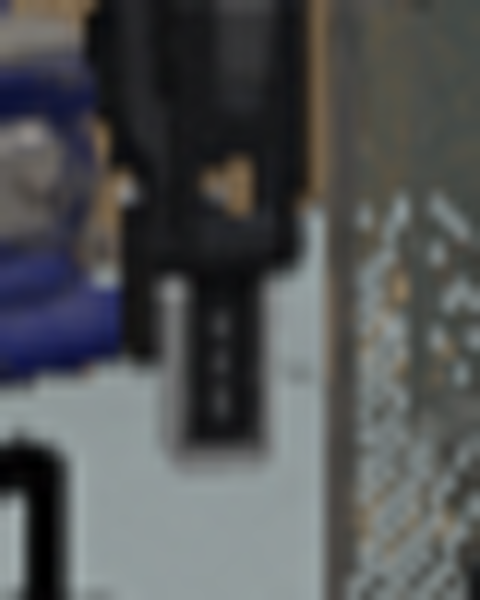

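The scene view shows the near finger's tip at about (263,168) px, within 1 px of the prediction. Going down onto the front insert.

Emit:
move_arm:
  rotation:
    - [0,0,0]
    - [0,0,0]
    - [0,0,0]
    - [0,0,0]
    - [0,0,0]
    - [0,0,0]
    - [0,0,0]
    - [0,0,0]
    - [0,0,0]
    - [0,0,0]
    - [0,0,0]
  slide:
    - [0,25,0]
    - [0,25,0]
    - [0,20,0]
    - [0,16,0]
    - [0,16,0]
    - [0,0,0]
    - [0,0,0]
    - [0,0,0]
    - [0,0,0]
    - [0,0,0]
    - [0,0,0]
  grip: [60,60,60,60,60,60,38,38,38,38,38]

```text
time: 3.7
ee_pos: [0.5756, 0.1868, 0.1385]
tool_rot: [0.681, -0.68, 0.191, -0.192]
ft_force: [-1.2, -1.9, 4.4]
finger_gap: 0.0434
```

```bash
python3 -c "
from g import *
to([[.5761,.189,.135]])
from plant import imaging
from h import *
for n in ('scene',):
    f=imaging.grab_frame(n); pickle.dump(f,open('pics/%s2.pkl'%n,'wb')); crop(f,*((190,150,300,250) if n=='top' else (190,150,300,250)),6,'pics/%s2.png'%n)
"
```

```text
yaw x -31.41 tilt [ 0.002  0.    -1.   ] q [ 0.31  0.2   0.11  1.48 -0.    2.43] t 3.7 gap 0.0434 F [-1.2 -1.9  4.4]
slide mm [-0.7  3.5  2.1]
```

View pics/scene2.png

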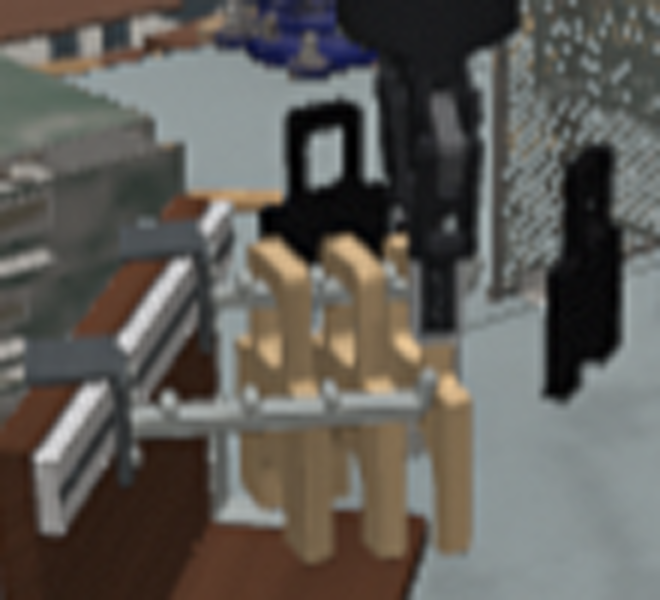

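The front insert is gripped at 43 mm. Lifting it 18 mm, then sliding it out.

Emit:
move_arm:
  rotation:
    - [0,0,0]
    - [0,0,0]
    - [0,0,0]
  slide:
    - [0,-8,0]
    - [0,-10,0]
    - [0,0,0]
  grip: [36,36,36]
  force: 60

```text
time: 4.0
ee_pos: [0.5759, 0.1872, 0.1578]
tool_rot: [0.681, -0.68, 0.191, -0.192]
ft_force: [0.3, 0.8, 0.1]
finger_gap: 0.0433
```

```bash
python3 -c "
from g import *
to([[.5761,.189,.1565]])
from plant import imaging
from h import *
for n in ('scene',):
    f=imaging.grab_frame(n); pickle.dump(f,open('pics/%s3.pkl'%n,'wb')); crop(f,*((190,150,300,250) if n=='top' else (190,150,300,250)),6,'pics/%s3.png'%n)
"
```

```text
yaw x -31.39 tilt [ 0.003  0.001 -1.   ] q [0.31 0.2  0.15 1.51 0.   2.43] t 4.0 gap 0.0433 F [0.3 0.8 0.1]
slide mm [-0.7  1.3  1.6]
```

View pics/scene3.png

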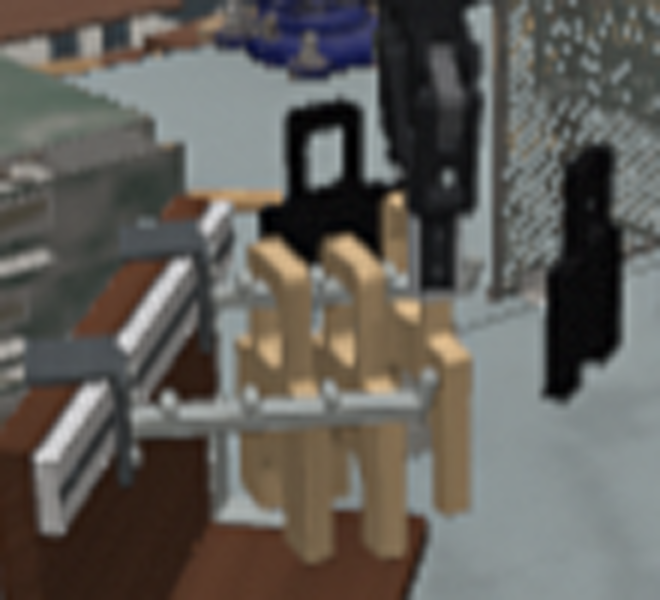

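Emit:
move_arm:
  rotation:
    - [0,0,0]
    - [0,0,0]
    - [0,0,0]
    - [0,0,0]
    - [0,0,0]
  slide:
    - [0,0,-8]
    - [0,0,-10]
    - [0,0,-14]
    - [0,0,-13]
    - [0,0,0]
  grip: [36,36,36,36,36]

```text
time: 4.47
ee_pos: [0.5503, 0.1464, 0.1551]
tool_rot: [-0.68, 0.681, -0.192, 0.191]
ft_force: [-0.3, 0.5, -1.2]
finger_gap: 0.043
```

```bash
python3 -c "
from g import *
to([[.5108,.3020,.1565]])
from plant import imaging
from h import *
for n in ('scene',):
    f=imaging.grab_frame(n); pickle.dump(f,open('pics/%s4.pkl'%n,'wb')); crop(f,*((190,150,300,250) if n=='top' else (190,150,300,250)),6,'pics/%s4.png'%n)
"
```

```text
yaw x -31.47 tilt [-0.001 -0.001 -1.   ] q [ 0.26  0.12  0.05  1.5  -0.    2.38] t 4.47 gap 0.043 F [-0.3  0.5 -1.2]
slide mm [-114.9   -1.4  112.1]
```

View pics/scene4.png

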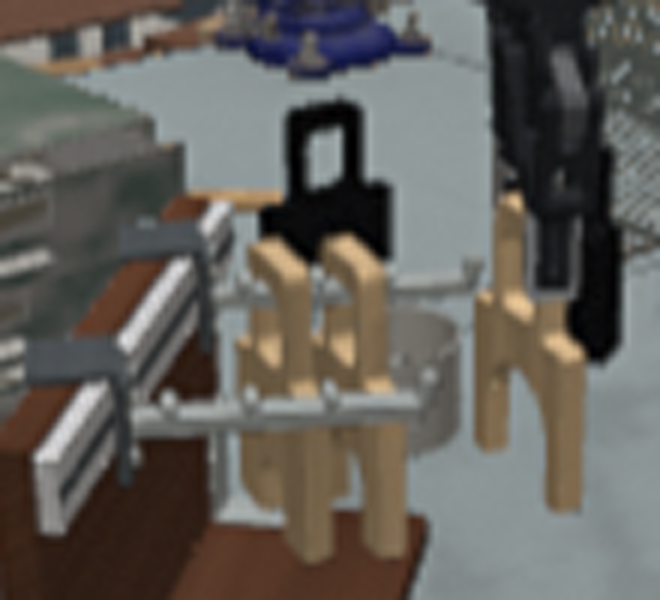

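Emit:
move_arm:
  rotation:
    - [0,0,0]
    - [0,0,0]
    - [0,0,0]
    - [0,0,0]
    - [0,0,0]
    - [0,0,0]
  slide:
    - [-20,0,0]
    - [-35,0,0]
    - [-35,0,5]
    - [-25,0,15]
    - [0,0,10]
    - [0,0,0]
  grip: [36,36,36,36,36,36]

```text
time: 5.02
ee_pos: [0.4691, 0.2359, 0.1553]
tool_rot: [0.681, -0.681, 0.19, -0.191]
ft_force: [0.0, -0.2, -0.4]
finger_gap: 0.0428
```

```bash
python3 -c "
from g import *
to([[.5108,.3020,.1565]])
from plant import imaging
from h import *
for n in ('scene','top'):
    f=imaging.grab_frame(n); pickle.dump(f,open('pics/%s5.pkl'%n,'wb')); crop(f,*((160,190,270,290) if n=='top' else (190,150,300,250)),6,'pics/%s5.png'%n)
"
```

```text
yaw x -31.24 tilt [ 0.001  0.001 -1.   ] q [ 0.47  0.01 -0.07  1.49  0.    2.58] t 5.02 gap 0.0428 F [ 0.  -0.2 -0.4]
slide mm [ 1.4 -1.1 78.1]
```

View pics/scene5.png

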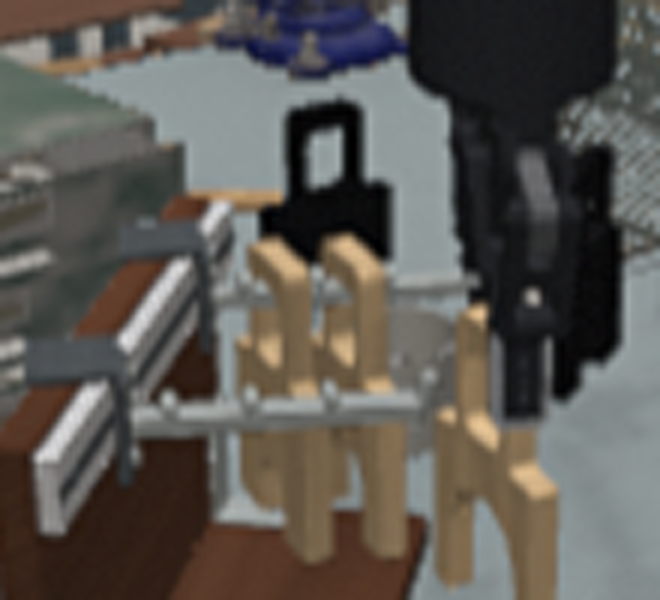

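View pics/top5.png

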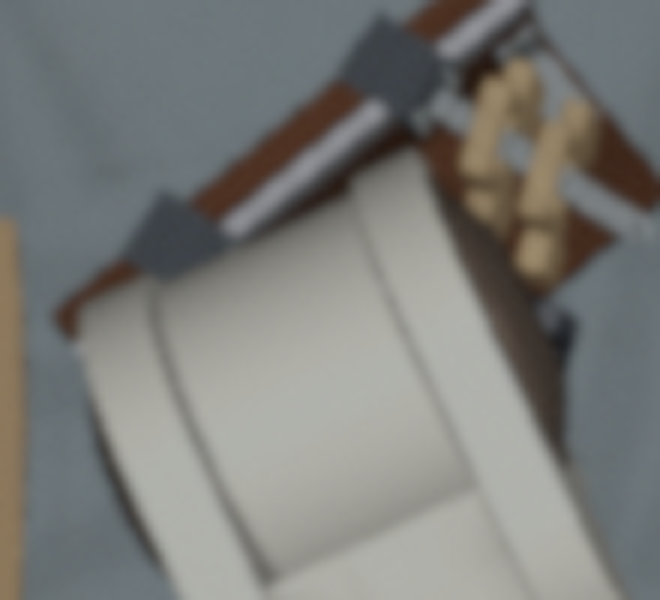

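```bash
cat > fr.py <<'E'
from h import *
E=np.array([.5195,.8545]);G=np.array([-.8545,.5195])
def wood(f):
    hsv=cv2.cvtColor(f['color'],cv2.COLOR_RGB2HSV).astype(int); H,S,V=[hsv[...,i] for i in range(3)]
    return (H>8)&(H<26)&(S>60)&(V>100)
E
python3 -c "
from fr import *
f=load('pics/scene5.pkl'); W=cloud(f); X=W[...,:2]@E; Y=W[...,:2]@G; Z=W[...,2]
m=wood(f)&(X>.42)&(X<.475)&(Y>-.36)&(Y<-.2)&(Z>.02)
for lo in np.arange(.03,.19,.01):
    q=m&(Z>=lo)&(Z<lo+.01)
    if q.sum(): print(lo.round(3),q.sum(),'Y',Y[q].min().round(4),Y[q].max().round(4),'X',np.median(X[q]).round(4))
g=(Z>.14)&(Z<.165)&(X>.47)&(X<.5)&(Y>-.31)&(Y<-.25)&~wood(f)
print(g.sum(),'hook Y',np.percentile(Y[g],[5,50,95]),'Zmax',Z[g].max(),np.median(Z[g]),'Xmin',X[g].min())
"
```

```text
0.04 3 Y -0.3584 -0.3554 X 0.4744
0.05 19 Y -0.3584 -0.2388 X 0.4572
0.06 43 Y -0.3091 -0.2372 X 0.4459
0.07 44 Y -0.3087 -0.2359 X 0.4462
0.08 44 Y -0.3114 -0.236 X 0.446
0.09 49 Y -0.36 -0.236 X 0.4457
0.1 56 Y -0.3084 -0.2348 X 0.4475
0.11 78 Y -0.3146 -0.2367 X 0.4509
0.12 103 Y -0.3131 -0.2362 X 0.4492
0.13 60 Y -0.2968 -0.2527 X 0.4523
0.14 33 Y -0.2957 -0.2524 X 0.4524
0.15 23 Y -0.2986 -0.247 X 0.4575
0.16 13 Y -0.2964 -0.2739 X 0.4596
0.17 20 Y -0.2988 -0.2758 X 0.4576
0.18 8 Y -0.292 -0.2765 X 0.4555
68 hook Y [-0.2847134  -0.27778709 -0.27438809] Zmax 0.1597068471352441 0.14909751466818955 Xmin 0.47238334374934515
```

Emit:
move_arm:
  rotation:
    - [0,0,0]
    - [0,0,0]
    - [0,0,0]
    - [0,0,0]
    - [0,0,0]
    - [0,0,0]
  slide:
    - [3,-1,0]
    - [0,0,12]
    - [0,0,20]
    - [0,0,26]
    - [0,0,20]
    - [0,0,0]
  grip: [36,36,36,36,36,36]

```text
time: 5.62
ee_pos: [0.5145, 0.3011, 0.1552]
tool_rot: [0.681, -0.681, 0.191, -0.191]
ft_force: [0.9, -0.5, -1.0]
finger_gap: 0.0432
```

```bash
python3 -c "
from g import *
to([[.5108,.3020,.1365]])
from plant import imaging
from fr import *
for n in ('scene',):
    f=imaging.grab_frame(n); pickle.dump(f,open('pics/%s6.pkl'%n,'wb')); crop(f,*((160,190,270,290) if n=='top' else (190,150,300,250)),6,'pics/%s6.png'%n)
W=cloud(f); X=W[...,:2]@E; Y=W[...,:2]@G; Z=W[...,2]
m=wood(f)&(X>.49)&(X<.55)&(Y>-.36)&(Y<-.2)&(Z>.02)
for lo in np.arange(.03,.19,.01):
    q=m&(Z>=lo)&(Z<lo+.01)
    if q.sum(): print(lo.round(3),q.sum(),'Y',Y[q].min().round(4),Y[q].max().round(4),'X',np.median(X[q]).round(4))
"
```

```text
yaw x -31.4 tilt [ 0.     0.001 -1.   ] q [0.53 0.18 0.12 1.51 0.   2.65] t 5.62 gap 0.0432 F [ 0.9 -0.5 -1. ]
slide mm [-3.6 18.7 -1.2]
0.05 26 Y -0.3146 -0.2422 X 0.5253
0.06 45 Y -0.314 -0.2418 X 0.5251
0.07 52 Y -0.3132 -0.2424 X 0.525
0.08 44 Y -0.3593 -0.2419 X 0.5247
0.09 45 Y -0.3584 -0.2407 X 0.5228
0.1 49 Y -0.319 -0.2412 X 0.5263
0.11 73 Y -0.3154 -0.2416 X 0.5294
0.12 82 Y -0.3142 -0.2411 X 0.5257
0.13 46 Y -0.2948 -0.2593 X 0.529
0.14 20 Y -0.2966 -0.2543 X 0.5246
0.15 12 Y -0.2999 -0.2908 X 0.5371
0.16 12 Y -0.2988 -0.281 X 0.5389
0.17 15 Y -0.3057 -0.2851 X 0.5386
```

View pics/scene6.png

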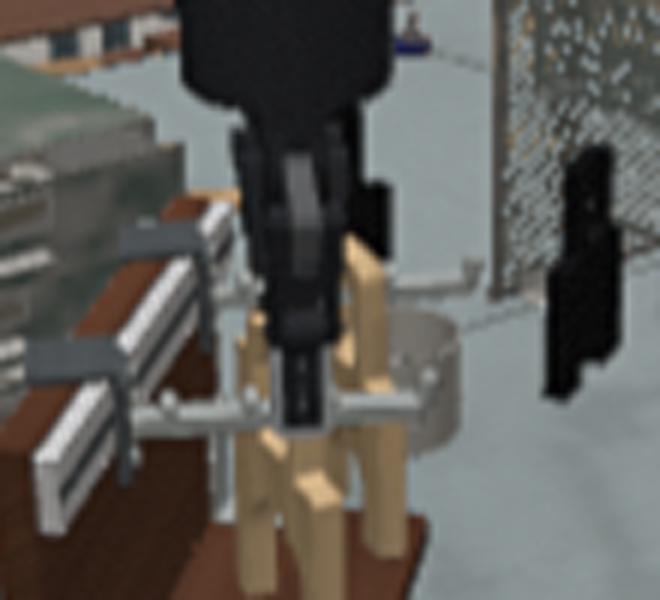

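It's threaded and sits over the -65 notch. Lowering it now.

Emit:
move_arm:
  rotation:
    - [0,0,0]
    - [0,0,0]
    - [0,0,0]
    - [0,0,0]
  slide:
    - [0,6,-1]
    - [0,6,0]
    - [0,4,0]
    - [0,0,0]
  grip: [36,36,36,36]

```text
time: 6.0
ee_pos: [0.5115, 0.2973, 0.1392]
tool_rot: [-0.68, 0.681, -0.192, 0.191]
ft_force: [0.5, -0.5, -1.0]
finger_gap: 0.0428
```

```bash
python3 -c "
from g import *
to([[.5108,.3020,.1365]])
"
```

```text
yaw x -31.44 tilt [-0.001 -0.001 -1.   ] q [ 0.53  0.17  0.08  1.48 -0.    2.65] t 6.0 gap 0.0428 F [ 0.5 -0.5 -1. ]
slide mm [-3.   2.7  3.7]
```

Emit:
move_arm:
  rotation:
    - [0,0,0]
    - [0,0,0]
    - [0,0,0]
    - [0,0,0]
    - [0,0,0]
  slide:
    - [0,2,0]
    - [0,0,0]
    - [0,0,0]
    - [0,0,0]
    - [0,0,0]
  grip: [36,36,48,60,60]

```text
time: 6.42
ee_pos: [0.512, 0.2982, 0.1385]
tool_rot: [0.681, -0.681, 0.191, -0.191]
ft_force: [0.2, -0.6, -0.5]
finger_gap: 0.0599
```

```bash
python3 -c "
from g import *
to([[.5903,.2138,.137]])
from plant import imaging
from fr import *
for n in ('scene',):
    f=imaging.grab_frame(n); pickle.dump(f,open('pics/%s7.pkl'%n,'wb')); crop(f,*((160,190,270,290) if n=='top' else (190,150,300,250)),6,'pics/%s7.png'%n)
"
```

```text
yaw x -31.4 tilt [ 0.  0. -1.] q [0.53 0.17 0.08 1.47 0.   2.65] t 6.42 gap 0.0599 F [ 0.2 -0.6 -0.5]
slide mm [110.8   1.5 -31.2]
```

View pics/scene7.png

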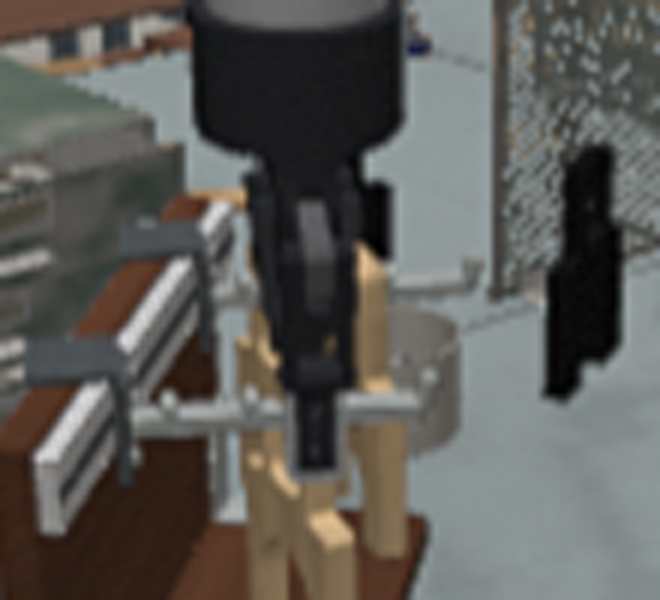

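Emit:
move_arm:
  rotation:
    - [0,0,0]
    - [0,0,0]
    - [0,0,0]
    - [0,0,0]
    - [0,0,0]
    - [0,0,0]
    - [0,0,0]
  slide:
    - [0,-20,0]
    - [0,-25,0]
    - [0,-25,0]
    - [30,0,-10]
    - [41,0,0]
    - [40,0,-20]
    - [0,0,0]
  grip: [60,60,60,60,60,60,60]

```text
time: 7.05
ee_pos: [0.5926, 0.2125, 0.2075]
tool_rot: [-0.68, 0.681, -0.192, 0.193]
ft_force: [-0.4, 0.8, 1.0]
finger_gap: 0.0602
```

```bash
python3 -c "
from g import *
to([[.5903,.2138,.137]])
from plant import imaging
from fr import *
for n in ('scene','top'):
    f=imaging.grab_frame(n); pickle.dump(f,open('pics/%s8.pkl'%n,'wb')); crop(f,*((160,190,270,290) if n=='top' else (190,150,300,250)),6,'pics/%s8.png'%n)
    W=cloud(f); X=W[...,:2]@E; Y=W[...,:2]@G; Z=W[...,2]
    m=(wood(f)&(Z>.155)&(Z<.17)&(X>.42)&(X<.56)&(Y>-.45)&(Y<-.2)).astype(np.uint8)
    k,l,st,c=cv2.connectedComponentsWithStats(m)
    for i in range(1,k):
        if st[i,4]>10: P=W[l==i]; print(n,cv2.minAreaRect((P[:,:2]*1000).astype(np.float32)),P[:,2].max(), 'X',X[l==i].mean(),'Y',Y[l==i].mean())
"
```

```text
yaw x -31.64 tilt [ 0.    -0.002 -1.   ] q [ 0.35  0.27  0.33  1.63 -0.    2.47] t 7.05 gap 0.0602 F [-0.4  0.8  1. ]
slide mm [-2.7 70.5  0. ]
scene ((605.1404418945312, 240.97479248046875), (13.93600845336914, 37.004093170166016), 73.48435974121094) 0.16520207067073575 X 0.5202572914330384 Y -0.388048460452499
scene ((589.9006958007812, 215.11572265625), (12.6282377243042, 37.32389831542969), 77.18473815917969) 0.16486811407514484 X 0.49030210614103703 Y -0.3880799984263282
scene ((511.95831298828125, 303.6832580566406), (11.285094261169434, 44.78193664550781), 77.0973892211914) 0.16560151271118584 X 0.5253026103424728 Y -0.2754243709883422
top ((503.7784118652344, 302.9874267578125), (13.001479148864746, 24.300323486328125), 73.5809097290039) 0.16777204068430607 X 0.5200957573862032 Y -0.2710271826690553
```

View pics/scene8.png

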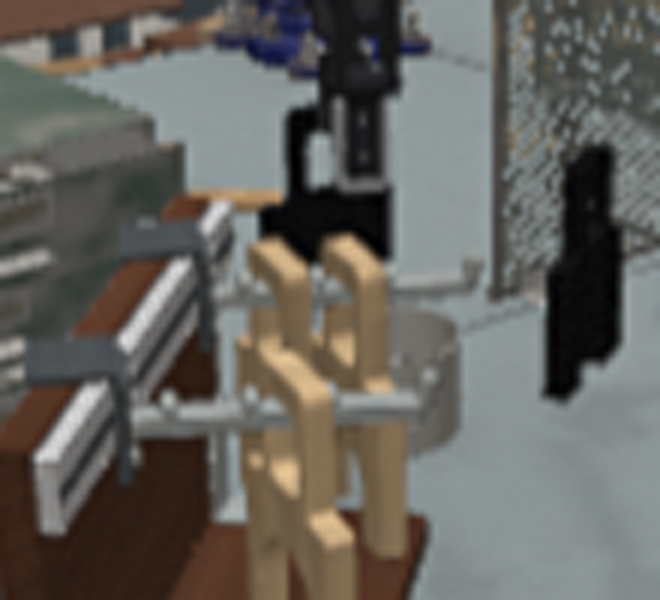

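```bash
python3 -c "
from fr import *
def fit(n,x0,x1,y0,y1,z0,z1):
    f=load(n); W=cloud(f); X=W[...,:2]@E; Y=W[...,:2]@G; Z=W[...,2]
    m=wood(f)&(X>x0)&(X<x1)&(Y>y0)&(Y<y1)&(Z>z0)&(Z<z1)
    P=W[m]; r=cv2.minAreaRect((P[:,:2]*1000).astype(np.float32)); print(n,m.sum(),r)
fit('pics/scene5.pkl',.42,.475,-.33,-.22,.113,.132)
fit('pics/scene6.pkl',.49,.55,-.33,-.22,.113,.132)
fit('pics/scene8.pkl',.49,.56,-.33,-.22,.09,.114)
fit('pics/scene4.pkl',.38,.44,-.45,-.34,.113,.134)
"
```

```text
pics/scene5.pkl 170 ((470.6502990722656, 241.5953826904297), (12.220809936523438, 82.66017150878906), 77.91226196289062)
pics/scene6.pkl 145 ((513.888427734375, 307.15167236328125), (12.506448745727539, 77.86164093017578), 77.99840545654297)
pics/scene8.pkl 181 ((512.2446899414062, 303.7247314453125), (12.383129119873047, 81.84960174560547), 77.77922821044922)
pics/scene4.pkl 152 ((550.333251953125, 151.91046142578125), (14.142848014831543, 81.40858459472656), 75.92378234863281)
```

The first insert hangs in the spare hook's -65 notch, but it stayed skewed in the jaws (77° against 58.7°). That's acceptable for these two. For the rear one I'll regrip it aligned further along the hook. Middle insert next.

Emit:
move_arm:
  rotation:
    - [0,0,0]
    - [0,0,0]
    - [0,0,0]
    - [0,0,0]
    - [0,0,0]
    - [0,0,0]
    - [0,0,0]
    - [0,0,0]
    - [0,0,0]
    - [0,0,0]
    - [0,0,0]
    - [0,0,0]
  slide:
    - [-2,0,0]
    - [0,25,0]
    - [0,25,0]
    - [0,19,0]
    - [0,0,0]
    - [0,0,0]
    - [0,0,0]
    - [0,0,0]
    - [0,0,0]
    - [0,-8,0]
    - [0,-10,0]
    - [0,0,0]
  grip: [60,60,60,60,60,36,36,36,36,36,36,36]

```text
time: 8.15
ee_pos: [0.5881, 0.2192, 0.1601]
tool_rot: [0.682, -0.68, 0.19, -0.192]
ft_force: [-0.7, -0.3, -0.2]
finger_gap: 0.0435
```

```bash
python3 -c "
from g import *
e=np.array([.5195,.8545]);g=np.array([-.8545,.5195])
p=e*.419-g*.394
to([[p[0],p[1],.156]])
o=r.get_obs()['ee_pos'];print('X',o[:2]@e,'Y',o[:2]@g)
from plant import imaging
from fr import *
for n in ('scene',):
    f=imaging.grab_frame(n); pickle.dump(f,open('pics/%s9.pkl'%n,'wb')); crop(f,*((160,190,270,290) if n=='top' else (190,150,300,250)),6,'pics/%s9.png'%n)
"
```

```text
yaw x -31.37 tilt [ 0.003  0.002 -1.   ] q [0.36 0.26 0.22 1.53 0.   2.47] t 8.15 gap 0.0435 F [-0.7 -0.3 -0.2]
slide mm [  5.4   3.9 -73.8]
X 0.492781368543423 Y -0.38867290942309973
```

View pics/scene9.png

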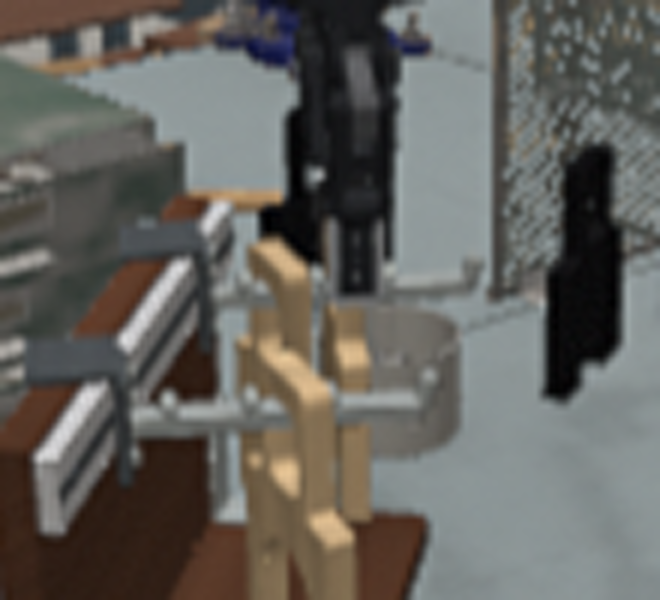

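Emit:
move_arm:
  rotation:
    - [0,0,0]
    - [0,0,0]
    - [0,0,0]
    - [0,0,0]
    - [0,0,0]
    - [0,0,0]
  slide:
    - [3,0,0]
    - [0,0,-10]
    - [0,0,-18]
    - [0,0,-24]
    - [0,0,-24]
    - [0,0,0]
  grip: [36,36,36,36,36,36]

```text
time: 8.7
ee_pos: [0.5483, 0.149, 0.1572]
tool_rot: [-0.68, 0.681, -0.192, 0.191]
ft_force: [0.1, -0.0, -0.5]
finger_gap: 0.0428
```

```bash
python3 -c "
from g import *
e=np.array([.5195,.8545]);g=np.array([-.8545,.5195])
p=e*.442-g*.2796
to([[p[0],p[1],.156]])
o=r.get_obs()['ee_pos'];print('X',o[:2]@e,'Y',o[:2]@g)
from plant import imaging
from fr import *
for n in ('scene',):
    f=imaging.grab_frame(n); pickle.dump(f,open('pics/%s10.pkl'%n,'wb')); crop(f,*((160,190,270,290) if n=='top' else (190,150,300,250)),6,'pics/%s10.png'%n)
"
```

```text
yaw x -31.48 tilt [-0.002 -0.001 -1.   ] q [ 0.27  0.12  0.05  1.51 -0.    2.39] t 8.7 gap 0.0428 F [ 0.1 -0.  -0.5]
slide mm [-111.6    1.2   29.5]
X 0.4121621504494663 Y -0.3911438185792255
```

View pics/scene10.png

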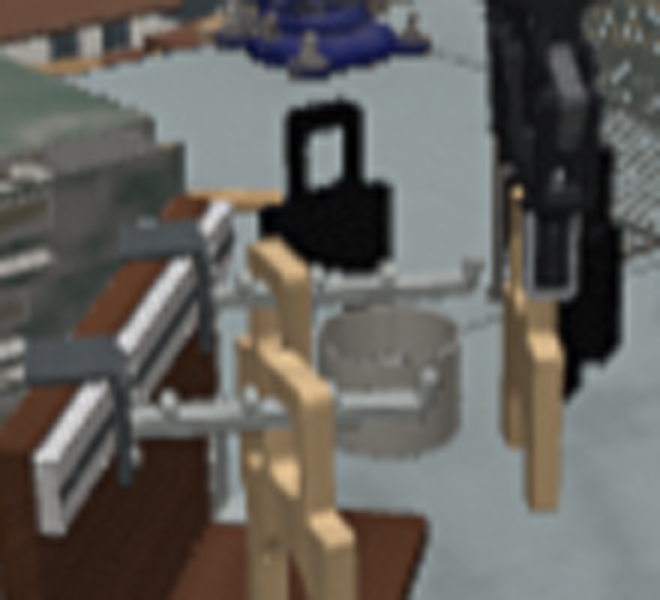

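Emit:
move_arm:
  rotation:
    - [0,0,0]
    - [0,0,0]
    - [0,0,0]
    - [0,0,0]
    - [0,0,0]
    - [0,0,0]
  slide:
    - [-20,0,0]
    - [-35,0,0]
    - [-35,0,5]
    - [-22,0,15]
    - [0,0,10]
    - [0,0,0]
  grip: [36,36,36,36,36,36]

```text
time: 9.25
ee_pos: [0.4706, 0.2378, 0.1571]
tool_rot: [0.681, -0.681, 0.19, -0.19]
ft_force: [1.2, 0.1, -0.9]
finger_gap: 0.0429
```

```bash
python3 -c "
from g import *
e=np.array([.5195,.8545]);g=np.array([-.8545,.5195])
p=e*.4915-g*.2796
to([[p[0],p[1],.156]])
o=r.get_obs()['ee_pos'];print('X',o[:2]@e,'Y',o[:2]@g)
from plant import imaging
from fr import *
for n in ('scene',):
    f=imaging.grab_frame(n); pickle.dump(f,open('pics/%s11.pkl'%n,'wb')); crop(f,*((160,190,270,290) if n=='top' else (190,150,300,250)),6,'pics/%s11.png'%n)
    W=cloud(f); X=W[...,:2]@E; Y=W[...,:2]@G; Z=W[...,2]
    m=wood(f)&(X>.42)&(X<.478)&(Y>-.33)&(Y<-.22)&(Z>.02)
    for lo in np.arange(.05,.19,.01):
        q=m&(Z>=lo)&(Z<lo+.01)
        if q.sum(): print(lo.round(3),q.sum(),'Y',Y[q].min().round(4),Y[q].max().round(4),'X',np.median(X[q]).round(4))
"
```

```text
yaw x -31.23 tilt [ 0.     0.001 -1.   ] q [ 0.47  0.02 -0.06  1.5   0.    2.58] t 9.25 gap 0.0429 F [ 1.2  0.1 -0.9]
slide mm [ 1.1  1.2 43.8]
X 0.4476919971964156 Y -0.27853471427979853
0.06 20 Y -0.302 -0.2379 X 0.451
0.07 28 Y -0.301 -0.2373 X 0.4522
0.08 24 Y -0.3005 -0.237 X 0.4527
0.09 20 Y -0.2801 -0.2347 X 0.4532
0.1 25 Y -0.2829 -0.2367 X 0.4518
0.11 24 Y -0.2431 -0.2361 X 0.451
0.12 25 Y -0.2569 -0.2364 X 0.4517
0.13 56 Y -0.3111 -0.2362 X 0.4529
0.14 23 Y -0.2992 -0.2539 X 0.4538
0.15 4 Y -0.2945 -0.2909 X 0.4549
0.16 3 Y -0.291 -0.2886 X 0.4552
0.18 3 Y -0.2992 -0.286 X 0.4552
```

View pics/scene11.png

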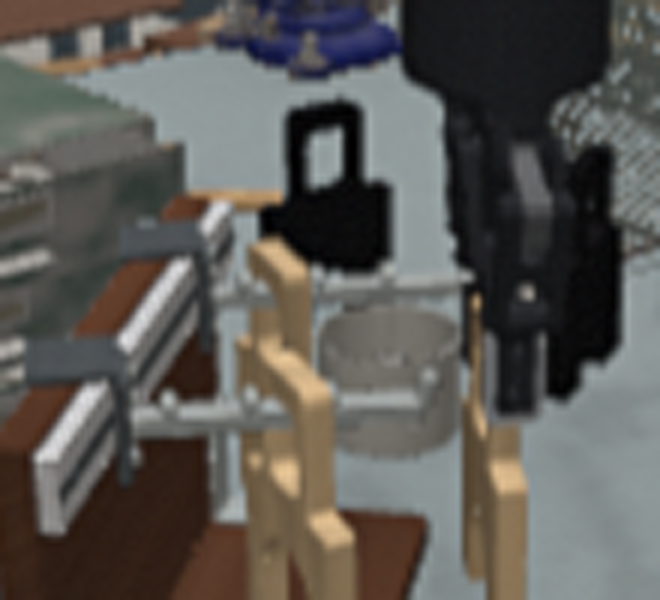

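Emit:
move_arm:
  rotation:
    - [0,0,0]
    - [0,0,0]
    - [0,0,0]
    - [0,0,0]
    - [0,0,0]
    - [0,0,0]
    - [0,0,0]
    - [0,0,0]
  slide:
    - [3,0,0]
    - [0,0,12]
    - [0,0,18]
    - [0,0,13]
    - [0,0,0]
    - [0,6,0]
    - [0,6,0]
    - [0,0,0]
  grip: [36,36,36,36,36,36,36,36]

```text
time: 9.97
ee_pos: [0.4951, 0.2701, 0.1435]
tool_rot: [-0.68, 0.681, -0.192, 0.191]
ft_force: [0.9, 0.4, -0.8]
finger_gap: 0.0433
```

```bash
python3 -c "
from g import *
e=np.array([.5195,.8545]);g=np.array([-.8545,.5195])
p=e*.4925-g*.2796
to([[p[0],p[1],.137]])
o=r.get_obs()['ee_pos'];print('X',o[:2]@e,'Y',o[:2]@g)
from plant import imaging
from fr import *
for n in ('scene',):
    f=imaging.grab_frame(n); pickle.dump(f,open('pics/%s12.pkl'%n,'wb')); crop(f,*((160,190,270,290) if n=='top' else (190,150,300,250)),6,'pics/%s12.png'%n)
"
```

```text
yaw x -31.44 tilt [-0.002 -0.001 -1.   ] q [ 0.5   0.11  0.01  1.48 -0.    2.62] t 9.97 gap 0.0433 F [ 0.9  0.4 -0.8]
slide mm [-3.2  6.5  4.6]
X 0.4879584092985044 Y -0.28276190423322956
```

View pics/scene12.png

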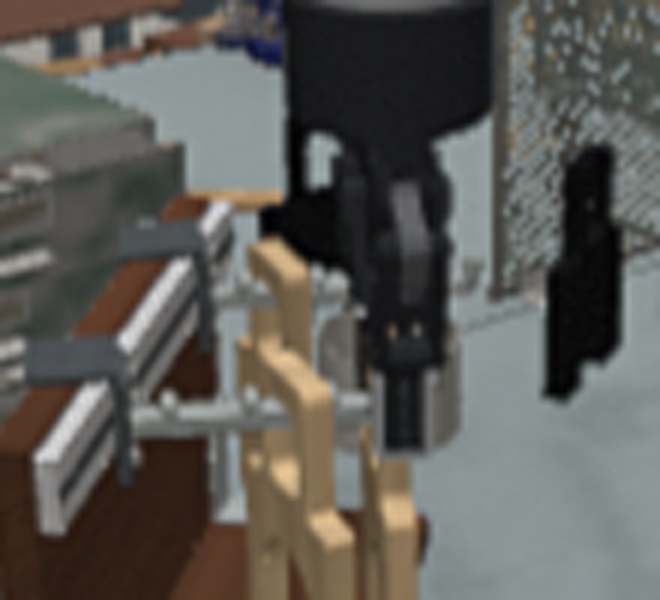

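Emit:
move_arm:
  rotation:
    - [0,0,0]
    - [0,0,0]
    - [0,0,0]
    - [0,0,0]
  slide:
    - [-1,0,4]
    - [0,4,0]
    - [0,2,0]
    - [0,0,0]
  grip: [36,36,36,36]

```text
time: 10.35
ee_pos: [0.4967, 0.2749, 0.1388]
tool_rot: [-0.681, 0.681, -0.191, 0.191]
ft_force: [-0.2, 0.2, -1.6]
finger_gap: 0.0428
```

```bash
python3 -c "
from g import *
e=np.array([.5195,.8545]);g=np.array([-.8545,.5195])
p=e*.4925-g*.2796
to([[p[0],p[1],.137]])
"
```

```text
yaw x -31.39 tilt [-0. -0. -1.] q [0.51 0.11 0.01 1.47 0.   2.62] t 10.35 gap 0.0428 F [-0.2  0.2 -1.6]
slide mm [-2.   1.8 -0.4]
```

Emit:
move_arm:
  rotation:
    - [0,0,0]
    - [0,0,0]
    - [0,0,0]
    - [0,0,0]
    - [0,0,0]
    - [0,0,0]
    - [0,0,0]
  slide:
    - [0,1,0]
    - [0,0,0]
    - [0,0,0]
    - [0,-20,0]
    - [0,-25,0]
    - [0,-25,0]
    - [0,0,0]
  grip: [36,58,58,58,58,58,58]

```text
time: 10.93
ee_pos: [0.4981, 0.2756, 0.2137]
tool_rot: [0.682, -0.679, 0.19, -0.193]
ft_force: [1.6, -0.0, -0.0]
finger_gap: 0.058
```

```bash
python3 -c "
from g import *
to([[.6082,.2392,.209]])
from plant import imaging
from fr import *
for n in ('scene','top'):
    f=imaging.grab_frame(n); pickle.dump(f,open('pics/%s13.pkl'%n,'wb')); crop(f,*((160,190,270,290) if n=='top' else (190,150,300,250)),6,'pics/%s13.png'%n)
    W=cloud(f); X=W[...,:2]@E; Y=W[...,:2]@G; Z=W[...,2]
    m=(wood(f)&(Z>.155)&(Z<.17)&(X>.42)&(X<.56)&(Y>-.45)&(Y<-.2)).astype(np.uint8)
    k,l,st,c=cv2.connectedComponentsWithStats(m)
    for i in range(1,k):
        if st[i,4]>10: P=W[l==i]; print(n,cv2.minAreaRect((P[:,:2]*1000).astype(np.float32)),P[:,2].max(), 'X',X[l==i].mean(),'Y',Y[l==i].mean())
"
```

```text
yaw x -31.4 tilt [ 0.006  0.003 -1.   ] q [0.51 0.12 0.16 1.61 0.   2.62] t 10.93 gap 0.058 F [ 1.6 -0.  -0. ]
slide mm [112.9   5.3  26.3]
scene ((608.3457641601562, 240.51885986328125), (13.036515235900879, 42.540618896484375), 74.42723846435547) 0.16518773936863534 X 0.5202438586946292 Y -0.3886209665680855
scene ((510.7916259765625, 299.74688720703125), (19.681135177612305, 44.1060905456543), 75.9424819946289) 0.16483422910370846 X 0.5252145780460141 Y -0.2756361228899175
scene ((494.01068115234375, 279.95111083984375), (11.44502067565918, 39.06064987182617), 58.060142517089844) 0.16541821966478337 X 0.496110446599819 Y -0.27256663284063204
top ((609.7310791015625, 238.03076171875), (12.774483680725098, 42.81388473510742), 76.30187225341797) 0.1683620550093942 X 0.519613544897686 Y -0.3966942557472259
```

View pics/scene13.png

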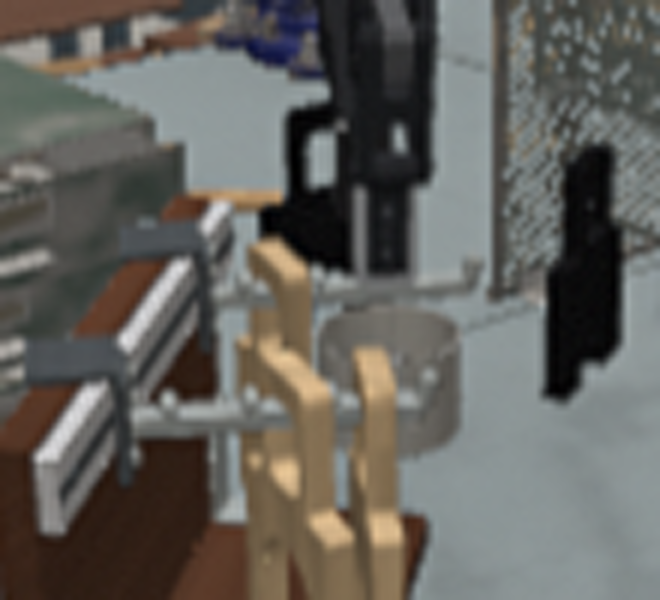

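Emit:
move_arm:
  rotation:
    - [0,0,0]
    - [0,0,0]
    - [0,0,0]
    - [0,0,0]
    - [0,0,0]
  slide:
    - [25,0,5]
    - [38,0,10]
    - [35,0,11]
    - [15,0,0]
    - [0,0,0]
  grip: [58,58,58,58,58]

```text
time: 11.45
ee_pos: [0.6089, 0.2364, 0.2053]
tool_rot: [-0.68, 0.681, -0.193, 0.191]
ft_force: [0.4, 0.3, -1.1]
finger_gap: 0.058
```

```bash
python3 -c "
from g import *
to([[.6085,.2390,.137]])
"
```

```text
yaw x -31.54 tilt [-0.003 -0.002 -1.   ] q [ 0.37  0.34  0.4   1.64 -0.    2.49] t 11.45 gap 0.058 F [ 0.4  0.3 -1.1]
slide mm [-1.6 68.3  2.2]
```

Emit:
move_arm:
  rotation:
    - [0,0,0]
    - [0,0,0]
    - [0,0,0]
    - [0,0,0]
    - [0,0,0]
    - [0,0,0]
    - [0,0,0]
    - [0,0,0]
    - [0,0,0]
    - [0,0,0]
    - [0,0,0]
  slide:
    - [0,25,0]
    - [0,25,0]
    - [0,19,0]
    - [0,0,0]
    - [0,0,0]
    - [0,0,0]
    - [0,0,0]
    - [0,0,0]
    - [0,-8,0]
    - [0,-10,0]
    - [0,0,0]
  grip: [58,58,58,58,36,36,36,36,36,36,36]

```text
time: 12.37
ee_pos: [0.6077, 0.2386, 0.1606]
tool_rot: [0.682, -0.68, 0.19, -0.192]
ft_force: [0.4, -0.5, -0.3]
finger_gap: 0.0435
```

```bash
python3 -c "
from g import *
e=np.array([.5195,.8545]);g=np.array([-.8545,.5195])
p=e*.412-g*.394
to([[p[0],p[1],.156]])
o=r.get_obs()['ee_pos'];print('X',o[:2]@e,'Y',o[:2]@g)
from plant import imaging
from fr import *
for n in ('scene',):
    f=imaging.grab_frame(n); pickle.dump(f,open('pics/%s14.pkl'%n,'wb')); crop(f,*((160,190,270,290) if n=='top' else (190,150,300,250)),6,'pics/%s14.png'%n)
"
```

```text
yaw x -31.4 tilt [ 0.004  0.001 -1.   ] q [0.37 0.32 0.29 1.54 0.   2.49] t 12.37 gap 0.0435 F [ 0.4 -0.5 -0.3]
slide mm [  -1.1    4.3 -107.6]
X 0.5195954668016826 Y -0.39534173375260123
```

View pics/scene14.png

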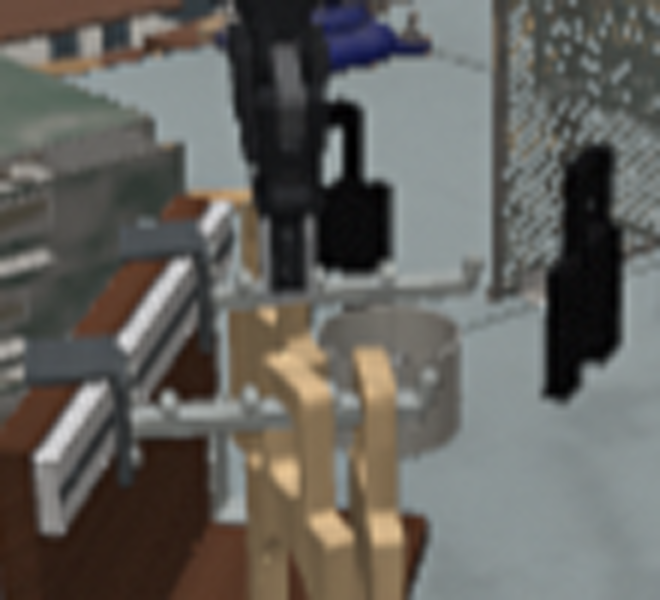

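Emit:
move_arm:
  rotation:
    - [0,0,0]
    - [0,0,0]
    - [0,0,0]
    - [0,0,0]
    - [0,0,0]
  slide:
    - [0,0,-9]
    - [0,0,-16]
    - [0,0,-20]
    - [0,0,-14]
    - [0,0,0]
  grip: [36,36,36,36,36]

```text
time: 12.83
ee_pos: [0.5748, 0.1856, 0.1574]
tool_rot: [-0.68, 0.681, -0.192, 0.192]
ft_force: [-0.7, 0.1, -0.8]
finger_gap: 0.0433
```

```bash
python3 -c "
from g import *
e=np.array([.5195,.8545]);g=np.array([-.8545,.5195])
p=e*.4605-g*.394
to([[p[0],p[1],.137]])
o=r.get_obs()['ee_pos'];print('X',o[:2]@e,'Y',o[:2]@g)
from plant import imaging
from fr import *
for n in ('scene',):
    f=imaging.grab_frame(n); pickle.dump(f,open('pics/%s15.pkl'%n,'wb')); crop(f,*((160,190,270,290) if n=='top' else (190,150,300,250)),6,'pics/%s15.png'%n)
"
```

```text
yaw x -31.48 tilt [-0.001 -0.001 -1.   ] q [ 0.31  0.2   0.15  1.52 -0.    2.43] t 12.83 gap 0.0433 F [-0.7  0.1 -0.8]
slide mm [-0.7 20.4  3.3]
X 0.45720408131109874 Y -0.3947060861031179
```

View pics/scene15.png

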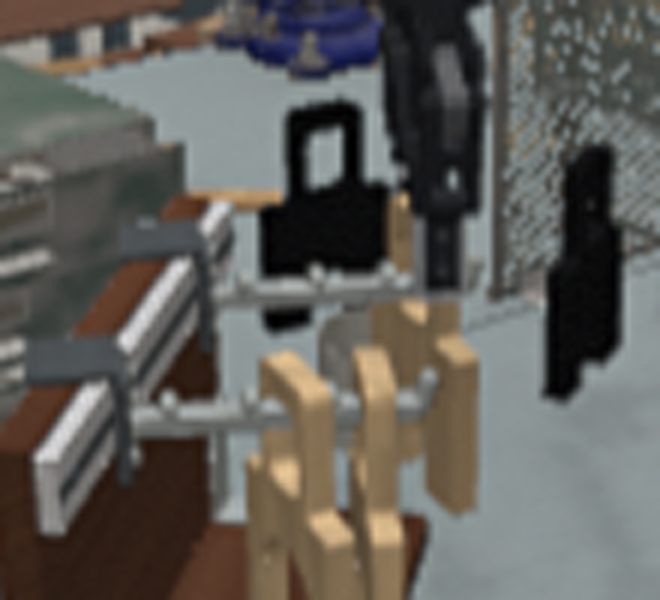

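Emit:
move_arm:
  rotation:
    - [0,0,0]
    - [0,0,0]
    - [0,0,0]
    - [0,0,0]
    - [0,0,0]
    - [0,0,0]
    - [0,-0.104,0]
    - [0,-0.104,0]
    - [0,-0.104,0]
    - [0,0,0]
  slide:
    - [0,7,3]
    - [0,7,0]
    - [0,5,0]
    - [0,0,0]
    - [0,0,0]
    - [0,0,0]
    - [0,0,0]
    - [0,0,0]
    - [0,0,0]
    - [0,0,0]
  grip: [36,36,36,36,60,60,60,60,60,60]

```text
time: 13.72
ee_pos: [0.5775, 0.1909, 0.1369]
tool_rot: [-0.702, 0.703, -0.082, 0.081]
ft_force: [0.7, -0.5, 0.0]
finger_gap: 0.0596
```

```bash
python3 -c "
from g import *
e=np.array([.5195,.8545]);g=np.array([-.8545,.5195])
p=e*.4605-g*.394
to([[p[0],p[1],.137]])
o=r.get_obs()['ee_pos'];print('X',o[:2]@e,'Y',o[:2]@g)
from plant import imaging
from fr import *
for n in ('scene',):
    f=imaging.grab_frame(n); pickle.dump(f,open('pics/%s16.pkl'%n,'wb')); crop(f,*((160,190,270,290) if n=='top' else (190,150,300,250)),6,'pics/%s16.png'%n)
W=cloud(f); X=W[...,:2]@E; Y=W[...,:2]@G; Z=W[...,2]
m=wood(f)&(X>.43)&(X<.49)&(Y>-.45)&(Y<-.34)&(Z>.07)&(Z<.114)
print(m.sum(),cv2.minAreaRect((W[m][:,:2]*1000).astype(np.float32)))
"
```

```text
yaw x -13.22 tilt [-0.002 -0.    -1.   ] q [0.32 0.21 0.12 1.48 0.   2.12] t 13.72 gap 0.0596 F [ 0.7 -0.5  0. ]
slide mm [-1.1 -0.1 -2.4]
X 0.4631395845635081 Y -0.3943503003741921
120 ((574.5073852539062, 192.6878662109375), (11.147974967956543, 79.32872772216797), 74.70551300048828)
```

View pics/scene16.png

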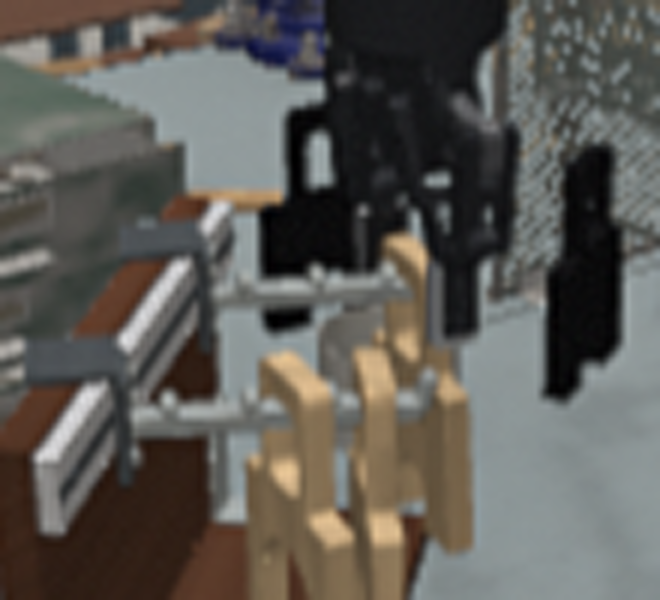

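Emit:
move_arm:
  rotation:
    - [0,0,0]
    - [0,0,0]
    - [0,0,0]
    - [0,0,0]
    - [0,0,0]
    - [0,0,0]
    - [0,0,0]
    - [0,0,0]
    - [0,0,0]
  slide:
    - [0,3,-1]
    - [0,0,0]
    - [0,0,0]
    - [0,0,0]
    - [0,0,0]
    - [0,0,0]
    - [0,-9,0]
    - [0,-10,0]
    - [0,0,0]
  grip: [60,60,36,36,36,36,36,36,36]
  force: 80

```text
time: 14.52
ee_pos: [0.5783, 0.1898, 0.1571]
tool_rot: [0.703, -0.702, 0.082, -0.084]
ft_force: [-0.0, 0.1, -0.5]
finger_gap: 0.0429
```

```bash
python3 -c "
from g import *
e=np.array([.5195,.8545]);g=np.array([-.8545,.5195])
o=r.get_obs()['ee_pos'];print('X',o[:2]@e,'Y',o[:2]@g)
to(o-np.r_[e*.05,0])
from plant import imaging
from fr import *
for n in ('scene',):
    f=imaging.grab_frame(n); pickle.dump(f,open('pics/%s17.pkl'%n,'wb')); crop(f,*((160,190,270,290) if n=='top' else (190,150,300,250)),6,'pics/%s17.png'%n)
W=cloud(f); X=W[...,:2]@E; Y=W[...,:2]@G; Z=W[...,2]
m=wood(f)&(X>.43)&(X<.49)&(Y>-.45)&(Y<-.34)&(Z>.07)&(Z<.114)
print(m.sum(),cv2.minAreaRect((W[m][:,:2]*1000).astype(np.float32)))
"
```

```text
X 0.46256271693215484 Y -0.39553383596326175
yaw x -13.53 tilt [ 0.003  0.001 -1.   ] q [0.32 0.21 0.15 1.51 0.   2.12] t 14.52 gap 0.0429 F [-0.   0.1 -0.5]
slide mm [-15.3  -0.1 -47.6]
122 ((575.9115600585938, 196.26133728027344), (10.978799819946289, 79.4874038696289), 76.49996185302734)
```

View pics/scene17.png

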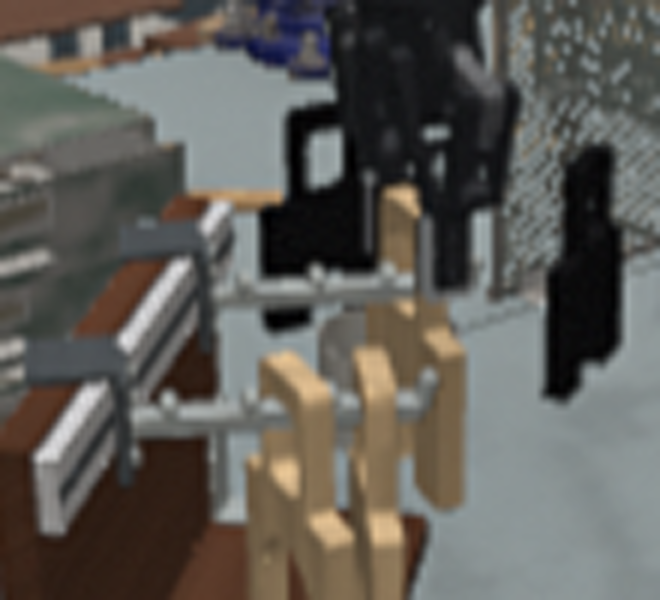

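Aligned grip. Sliding it out, then raising it clear.

Emit:
move_arm:
  rotation:
    - [0,0,0]
    - [0,0,0]
    - [0,0,0]
    - [0,0,0]
    - [0,0,0]
    - [0,0,0]
    - [0,0,0]
  slide:
    - [-2.5,0,-8]
    - [-4,0,-12]
    - [-5,0,-16]
    - [-4,0,-12]
    - [-4,0,-12]
    - [0,0,0]
    - [0,-25,-10]
  grip: [36,36,36,36,36,36,36]

```text
time: 15.15
ee_pos: [0.5404, 0.1258, 0.1752]
tool_rot: [-0.702, 0.703, -0.085, 0.081]
ft_force: [0.1, -0.1, -1.0]
finger_gap: 0.0429
```

```bash
python3 -c "
from g import *
to([[.45,-.03,.22],[.4998,-.1295,.22]])
from plant import imaging
from fr import *
for n in ('scene',):
    f=imaging.grab_frame(n); pickle.dump(f,open('pics/%s18.pkl'%n,'wb')); crop(f,*((160,190,270,290) if n=='top' else (190,150,300,250)),6,'pics/%s18.png'%n)
"
```

```text
yaw x -13.53 tilt [-0.006 -0.001 -1.   ] q [0.23 0.09 0.06 1.54 0.   2.04] t 15.15 gap 0.0429 F [ 0.1 -0.1 -1. ]
slide mm [ -51.7  -44.1 -172.7]
slide mm [  20.   -44.4 -257.8]
```

View pics/scene18.png

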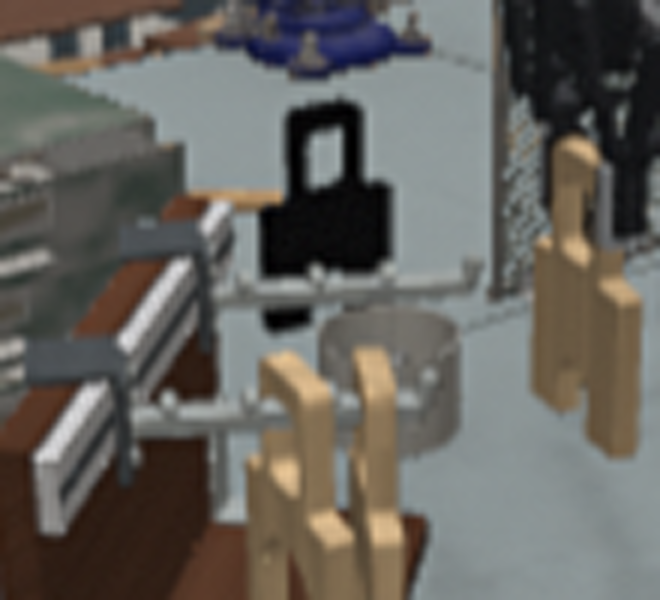

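Emit:
move_arm:
  rotation:
    - [0,-0.119,0]
    - [0,-0.119,0]
    - [0,-0.119,0]
    - [0,-0.119,0]
    - [0,-0.119,0]
    - [0,-0.119,0]
    - [0,-0.119,0]
    - [0,-0.119,0]
    - [0,-0.119,0]
    - [0,-0.119,0]
    - [0,-0.119,0]
    - [0,-0.119,0]
    - [0,-0.119,0]
    - [0,-0.117,0]
    - [0,0,0]
  slide:
    - [0,-15,0]
    - [0,-15,0]
    - [0,-15,0]
    - [0,-10,0]
    - [0,0,0]
    - [0,0,0]
    - [0,0,0]
    - [0,0,0]
    - [0,0,0]
    - [0,0,0]
    - [0,0,0]
    - [0,0,0]
    - [0,0,0]
    - [0,0,0]
    - [0,0,0]
  grip: [36,36,36,36,36,36,36,36,36,36,36,36,36,36,36]

```text
time: 16.45
ee_pos: [0.5424, 0.1262, 0.2344]
tool_rot: [-0.533, 0.533, 0.465, -0.464]
ft_force: [-0.5, -0.6, -1.7]
finger_gap: 0.0428
```

```bash
python3 -c "
from g import *
to([[.4998,-.1295,.235]])
"
```

```text
yaw x 82.12 tilt [ 0.001  0.    -1.   ] q [0.23 0.1  0.18 1.65 0.   0.37] t 16.45 gap 0.0428 F [-0.5 -0.6 -1.7]
slide mm [-259.1   -0.7    7.1]
```

Emit:
move_arm:
  rotation:
    - [0,0,0]
    - [0,0,0]
    - [0,0,0]
    - [0,0,0]
    - [0,0,0]
    - [0,0,0]
    - [0,0,0]
    - [0,0,0]
    - [0,0,0]
    - [0,0,0]
  slide:
    - [-20,0,0]
    - [-35,0,0]
    - [-35,0,0]
    - [-35,0,0]
    - [-35,0,3]
    - [-35,0,4]
    - [-35,0,0]
    - [-29,0,0]
    - [0,0,0]
    - [0,0,0]
  grip: [36,36,36,36,36,36,36,36,36,36]

```text
time: 17.28
ee_pos: [0.4982, -0.1306, 0.2344]
tool_rot: [-0.536, 0.536, 0.461, -0.461]
ft_force: [0.1, -0.0, -0.8]
finger_gap: 0.043
```

```bash
python3 -c "
from g import *
to([[.4998,-.1295,.195]])
from plant import imaging
from fr import *
for n in ('scene','top'):
    f=imaging.grab_frame(n); pickle.dump(f,open('pics/%s19.pkl'%n,'wb')); crop(f,*((310,190,440,300) if n=='top' else (290,140,420,250)),6,'pics/%s19.png'%n)
    W=cloud(f);Z=W[...,2]
    m=wood(f)&(W[...,0]>.46)&(W[...,0]<.54)&(W[...,1]>-.2)&(W[...,1]<-.07)&(Z>.12)&(Z<.26)
    for a,b in((.14,.205),(.19,.215),(.215,.27)):
        q=m&(Z>a)&(Z<b); P=W[q]
        if len(P)>5: print(n,a,len(P),cv2.minAreaRect((P[:,:2]*1000).astype(np.float32)),P[:,2].min(),P[:,2].max())
"
```

```text
yaw x 81.45 tilt [ 0.  0. -1.] q [-0.26  0.    0.08  1.65  0.   -0.11] t 17.28 gap 0.043 F [ 0.1 -0.  -0.8]
slide mm [ 1.3 39.4 -1.4]
scene 0.14 448 ((494.2709655761719, -127.98800659179688), (82.96804809570312, 15.847208976745605), 78.7706069946289) 0.14006068150023643 0.20459258070954675
scene 0.19 194 ((492.4094543457031, -126.59520721435547), (80.67778778076172, 15.768126487731934), 75.37689208984375) 0.19005426885495186 0.214991379517684
scene 0.215 106 ((493.51580810546875, -126.4160385131836), (48.35587692260742, 13.419174194335938), 80.34447479248047) 0.21508035896030092 0.25914246901095594
```

View pics/scene19.png

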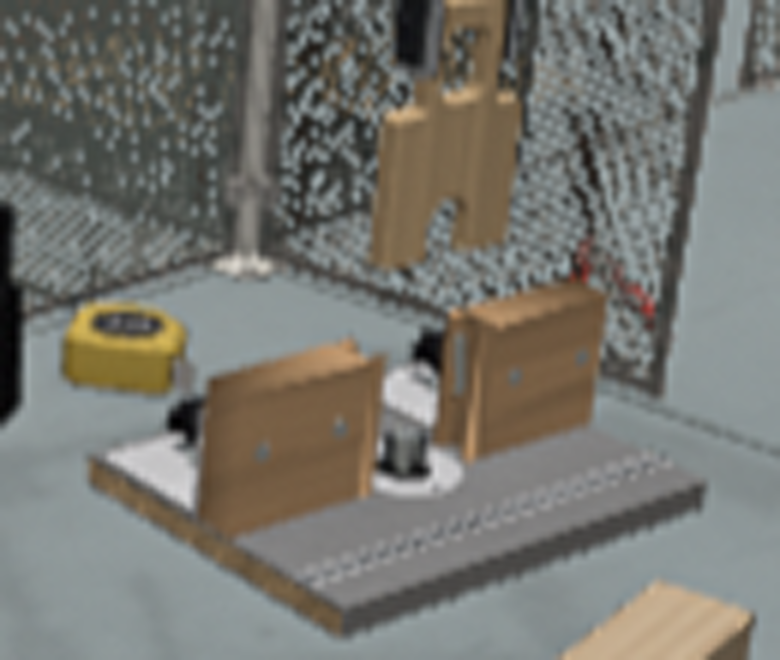

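View pics/top19.png

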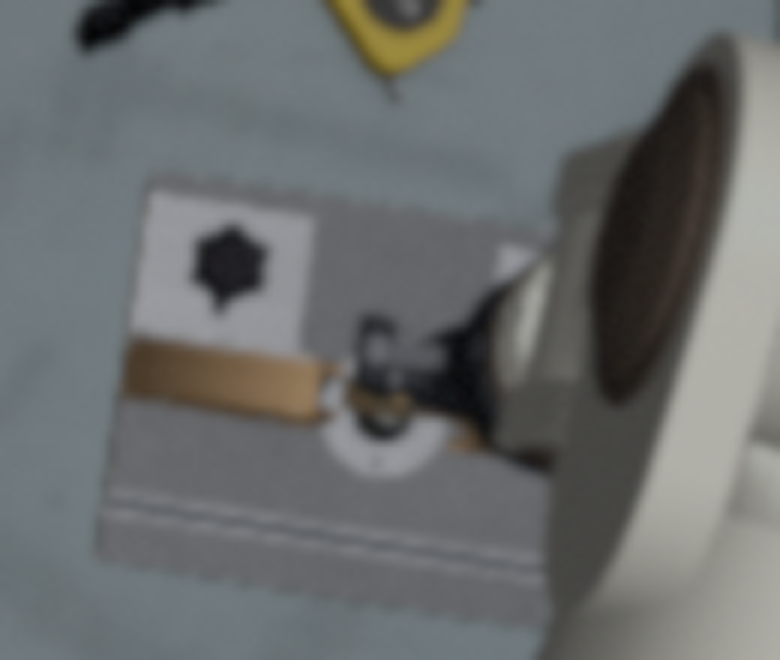

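```bash
cat > meas.py <<'E'
from fr import *
A=np.radians(81.8);L=np.array([np.cos(A),np.sin(A)]);N=np.array([np.sin(A),-np.cos(A)]) # along, across(+x)
C=np.array([.4998,-.1295])
def run(n,zs,ztop=None):
    f=load(n);W=cloud(f);a=(W[...,:2]-C)@L;b=(W[...,:2]-C)@N;Z=W[...,2];w=wood(f)
    for nm,m in(('fence L',(a>.04)&(a<.11)&(Z>.03)&(Z<.08)&(b<0)&(b>-.03)),('fence R',(a<-.05)&(a>-.1)&(Z>.03)&(Z<.08)&(b<0)&(b>-.03)),('ins L',(a>.02)&(a<.036)&(Z>zs-.07)&(Z<zs-.005)&(b<.01)&(b>-.03)),('ins R',(a<-.02)&(a>-.036)&(Z>zs-.07)&(Z<zs-.005)&(b<.01)&(b>-.03)),('ins mid',(abs(a)<.036)&(Z>zs-.04)&(Z<zs-.005)&(b<.01)&(b>-.03))):
        m=m&w; print(nm,m.sum(),'b med',(np.median(b[m])*1e3).round(2),'a range',(a[m].min()*1e3).round(1),(a[m].max()*1e3).round(1), 'slope deg',np.degrees(np.polyfit(a[m],b[m],1)[0]).round(2))
    m=w&(Z>zs-.07)&(Z<zs-.008)&(abs(a)<.06)&(abs(b)<.03)
    print('ins body a',(np.percentile(a[m],[1,99])*1e3).round(1),'b',(np.percentile(b[m],[2,50,98])*1e3).round(1))
    m=w&(Z>.085)&(Z<.1)&(abs(b)<.02); print('fence inner ends',(a[m&(a>.02)].min()*1e3).round(1),(a[m&(a<-.02)].max()*1e3).round(1),'b',(np.percentile(b[m],[1,50,99])*1e3).round(1),'z',np.median(Z[m]))
E
python3 -c "
from meas import *
run('pics/scene19.pkl',.212)"
```

```text
fence L 264 b med -11.1 a range 40.1 109.9 slope deg -0.55
fence R 155 b med -10.2 a range -99.8 -50.0 slope deg -1.13
ins L 89 b med -8.97 a range 20.2 35.9 slope deg 2.42
ins R 88 b med -11.07 a range -35.9 -20.1 slope deg 3.66
ins mid 216 b med -9.9 a range -35.9 35.7 slope deg 1.68
ins body a [-37.4  40.8] b [-13.3  -9.7   0.9]
fence inner ends 33.4 -30.9 b [-16.   -5.1  14.2] z 0.09170859672568715
```

Emit:
move_arm:
  rotation:
    - [0,-0.035,0]
    - [0,0,0]
    - [0,0,0]
    - [0,0,0]
  slide:
    - [0,0,0]
    - [0,15,-5.6]
    - [0,20,0]
    - [0,0,0]
  grip: [36,36,36,36]

```text
time: 17.72
ee_pos: [0.5033, -0.1284, 0.196]
tool_rot: [0.527, -0.525, -0.472, 0.473]
ft_force: [-0.8, 0.7, -2.3]
finger_gap: 0.0428
```

```bash
python3 -c "
from g import *
to([[.4998,-.1295,.195]])
from plant import imaging
from fr import *
for n in ('scene','top'):
    f=imaging.grab_frame(n); pickle.dump(f,open('pics/%s20.pkl'%n,'wb')); crop(f,*((330,220,430,300) if n=='top' else (310,150,410,230)),8,'pics/%s20.png'%n)
from meas import *
run('pics/scene20.pkl',.177)
"
```

```text
yaw x 83.86 tilt [-0.004  0.001 -1.   ] q [-0.25  0.01  0.01  1.58  0.   -0.14] t 17.72 gap 0.0428 F [-0.8  0.7 -2.3]
slide mm [-1.5  1.   3.4]
fence L 271 b med -11.05 a range 40.1 109.9 slope deg 0.26
fence R 157 b med -10.57 a range -100.0 -50.3 slope deg 0.28
ins L 83 b med -5.83 a range 20.0 35.5 slope deg -0.37
ins R 75 b med -5.44 a range -35.9 -20.1 slope deg -3.33
ins mid 196 b med -5.69 a range -35.9 35.1 slope deg -0.2
ins body a [-35.4  44.5] b [-8.4 -5.4  3.6]
fence inner ends 35.0 -24.8 b [-16.8  -6.1  13.8] z 0.09175042366917065
```

View pics/scene20.png

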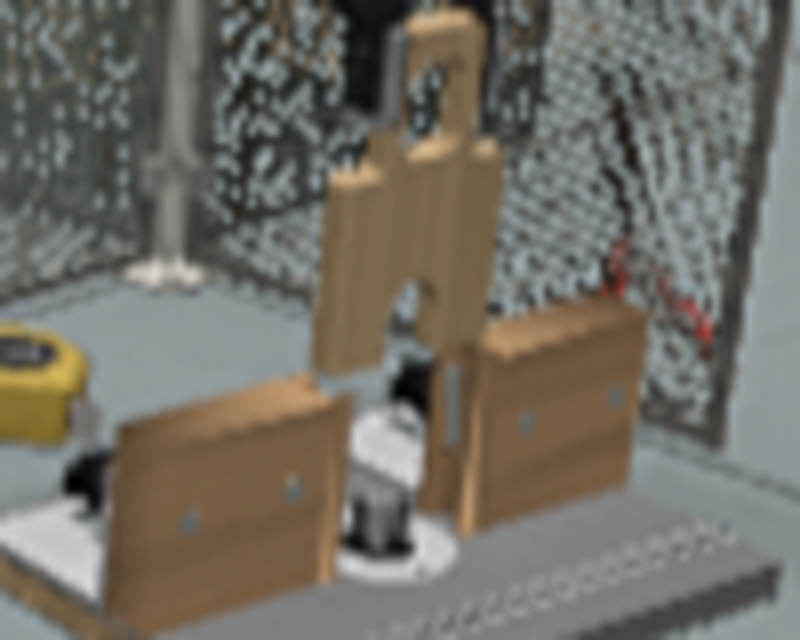

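View pics/top20.png

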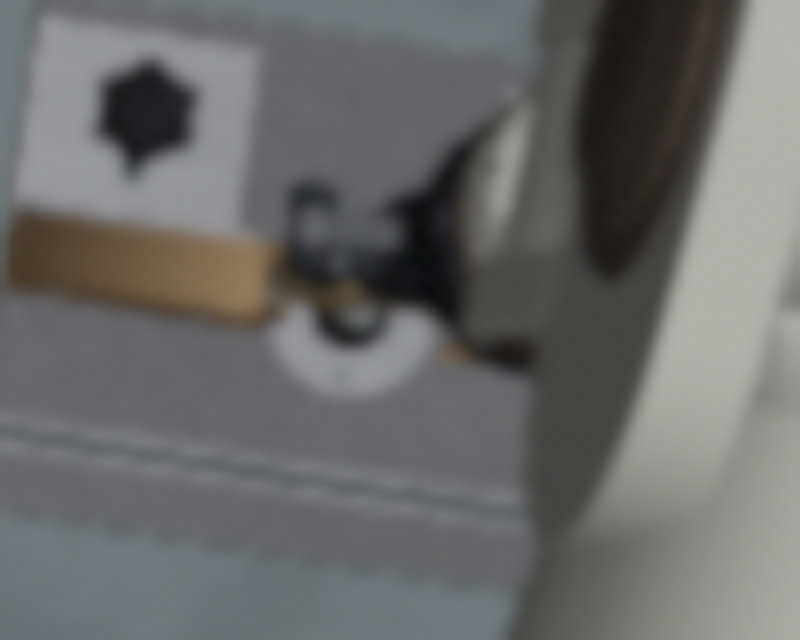

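Emit:
move_arm:
  rotation:
    - [0,0,0]
    - [0,0,0]
    - [0,0,0]
  slide:
    - [-3,0,-1.2]
    - [0,0,0]
    - [0,0,0]
  grip: [36,36,36]

```text
time: 18.07
ee_pos: [0.5052, -0.1331, 0.2003]
tool_rot: [-0.526, 0.527, 0.473, -0.472]
ft_force: [-0.5, -0.0, -1.4]
finger_gap: 0.0428
```

```bash
python3 -c "
from g import *
to([[.4998,-.1295,.195]])
from plant import imaging
from fr import *
for n in ('scene',):
    f=imaging.grab_frame(n); pickle.dump(f,open('pics/%s21.pkl'%n,'wb'))
from meas import *
run('pics/scene21.pkl',.177)
run('pics/scene0.pkl',.177) if 0 else None
f=load('pics/scene21.pkl');W=cloud(f);a=(W[...,:2]-C)@L;b=(W[...,:2]-C)@N;Z=W[...,2]
m=wood(f)&(abs(a)<.06)&(abs(b)<.03)&(Z>.08); 
for lo in np.arange(.09,.18,.01):
    q=m&(Z>=lo)&(Z<lo+.01); print(lo.round(2),(a[q].min()*1e3).round(1),(a[q].max()*1e3).round(1))
"
```

```text
yaw x 83.81 tilt [ 0.001 -0.    -1.   ] q [-0.26  0.01  0.02  1.58  0.   -0.15] t 18.07 gap 0.0428 F [-0.5 -0.  -1.4]
slide mm [3.  5.3 5.8]
fence L 268 b med -10.99 a range 40.0 109.5 slope deg -0.28
fence R 158 b med -10.42 a range -99.8 -50.1 slope deg -0.58
ins L 93 b med -2.57 a range 20.1 36.0 slope deg 8.03
ins R 75 b med -2.97 a range -35.8 -20.2 slope deg -1.27
ins mid 197 b med -2.7 a range -35.8 35.8 slope deg 0.58
ins body a [-40.3  39.9] b [-5.6 -2.4  6.2]
fence inner ends 34.0 -30.3 b [-16.  -6.  14.] z 0.09177382608828384
0.09 -59.5 59.2
0.1 -38.4 39.1
0.11 -37.9 39.1
0.12 -40.5 38.8
0.13 -39.6 38.9
0.14 -36.8 42.6
0.15 -40.8 40.3
0.16 -43.7 40.1
0.17 -41.1 41.3
```

Emit:
move_arm:
  rotation:
    - [0,0,0]
    - [0,0,0]
    - [0,0,0]
    - [0,0,0]
  slide:
    - [1.4,0,1.5]
    - [0,0,0]
    - [0,0,0]
    - [0,0,0]
  grip: [36,36,36,36]

```text
time: 18.45
ee_pos: [0.5034, -0.1315, 0.1994]
tool_rot: [-0.526, 0.526, 0.472, -0.472]
ft_force: [0.6, 0.0, -1.4]
finger_gap: 0.0427
```

```bash
python3 -c "
from g import *
to([[.4998,-.1295,.195]])
from plant import imaging
from fr import *
for i in range(2):
    f=imaging.grab_frame('scene'); pickle.dump(f,open('pics/scene22.pkl','wb'))
    from meas import *
    run('pics/scene22.pkl',.177); to([[.4998,-.1295,.195]])
"
```

```text
yaw x 83.82 tilt [ 0. -0. -1.] q [-0.26  0.    0.01  1.58 -0.   -0.15] t 18.45 gap 0.0427 F [ 0.6  0.  -1.4]
slide mm [1.6 4.4 3.8]
fence L 269 b med -11.07 a range 40.0 109.1 slope deg -0.26
fence R 154 b med -10.24 a range -99.8 -50.3 slope deg 0.09
ins L 84 b med -5.12 a range 20.0 36.0 slope deg -0.22
ins R 79 b med -4.7 a range -36.0 -20.2 slope deg 2.65
ins mid 195 b med -4.84 a range -35.2 35.9 slope deg -0.28
ins body a [-38.8  41.1] b [-7.8 -4.6  4.2]
fence inner ends 33.4 -30.4 b [-17.5  -4.8  14.2] z 0.0917942466528679
yaw x 83.82 tilt [ 0. -0. -1.] q [-0.26  0.    0.01  1.58  0.   -0.15] t 18.5 gap 0.0427 F [-0.6  0.1 -1.4]
slide mm [1.6 4.3 3.8]
fence L 269 b med -11.09 a range 40.2 110.0 slope deg -0.57
fence R 158 b med -10.65 a range -99.8 -50.1 slope deg -0.07
ins L 84 b med -4.83 a range 20.0 35.9 slope deg -1.15
ins R 77 b med -5.13 a range -36.0 -20.0 slope deg 2.97
ins mid 197 b med -4.9 a range -35.8 35.9 slope deg 0.11
ins body a [-38.1  41.3] b [-7.8 -4.7  4.5]
fence inner ends 36.0 -31.4 b [-17.   -6.4  13.6] z 0.09174010751942316
yaw x 83.82 tilt [ 0. -0. -1.] q [-0.26  0.    0.01  1.58  0.   -0.15] t 18.55 gap 0.0424 F [-0.4  0.6 -0.6]
slide mm [1.6 4.3 3.8]
```

The insert is centred over the grooves to within about 1 mm. Lowering slowly.

Emit:
move_arm:
  rotation:
    - [0,0,0]
    - [0,0,0]
    - [0,0,0]
    - [0,0,0]
    - [0,0,0]
    - [0,0,0]
  slide:
    - [0,4,-0.5]
    - [0,4,0]
    - [0,4,0]
    - [0,4,0]
    - [0,4,0]
    - [0,0,0]
  grip: [36,36,36,36,36,36]

```text
time: 19.05
ee_pos: [0.5036, -0.1315, 0.1781]
tool_rot: [0.527, -0.526, -0.472, 0.473]
ft_force: [-0.5, -0.4, -2.2]
finger_gap: 0.0429
```

```bash
python3 -c "
from g import *
to([[.4998,-.1295,.195]])
from plant import imaging
from fr import *
for n in ('scene',):
    f=imaging.grab_frame(n); pickle.dump(f,open('pics/%s23.pkl'%n,'wb')); crop(f,*((330,220,430,300) if n=='top' else (310,150,410,230)),8,'pics/%s23.png'%n)
"
```

```text
yaw x 83.82 tilt [-0.001  0.    -1.   ] q [-0.26  0.   -0.03  1.54 -0.   -0.15] t 19.05 gap 0.0429 F [-0.5 -0.4 -2.2]
slide mm [  1.6 -16.9   4. ]
```

View pics/scene23.png

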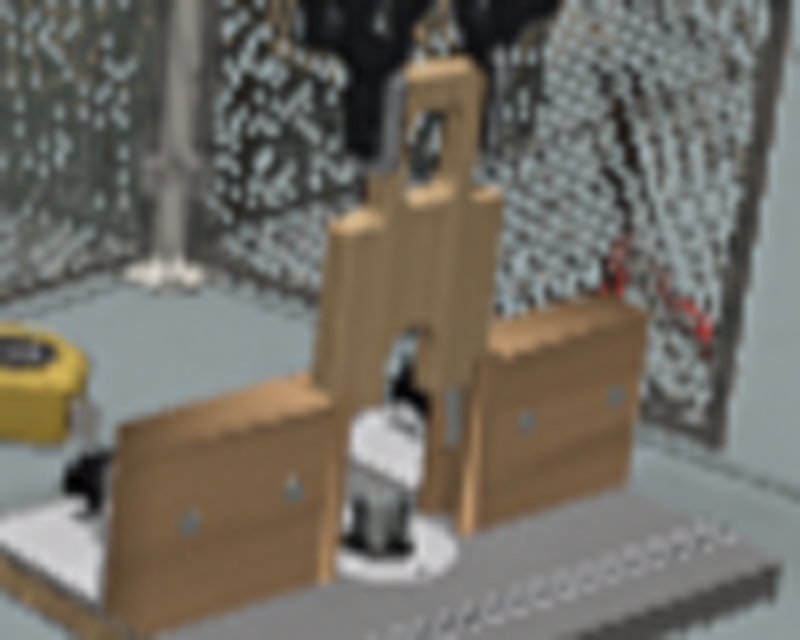

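Emit:
move_arm:
  rotation:
    - [0,0,0]
    - [0,0,0]
    - [0,0,0]
    - [0,0,0]
    - [0,0,0]
    - [0,0,0]
    - [0,0,0]
  slide:
    - [0,6,0]
    - [0,6,0]
    - [0,6,0]
    - [0,6,0]
    - [0,6,0]
    - [0,6,0]
    - [0,0,0]
  grip: [36,36,36,36,36,36,36]
  force: 100

```text
time: 19.68
ee_pos: [0.5033, -0.1314, 0.1415]
tool_rot: [0.527, -0.526, -0.472, 0.473]
ft_force: [-2.6, 0.0, -3.9]
finger_gap: 0.0425
```

Emit:
move_arm:
  rotation:
    - [0,0,0]
    - [0,0,0]
    - [0,0,0]
    - [0,0,0]
    - [0,0,0]
    - [0,0,0]
  slide:
    - [0,5,0]
    - [0,5,0]
    - [0,5,0]
    - [0,5,0]
    - [0,0,0]
    - [0,0,0]
  grip: [36,36,36,36,36,36]

```text
time: 20.18
ee_pos: [0.5035, -0.1315, 0.1224]
tool_rot: [0.527, -0.526, -0.472, 0.473]
ft_force: [-4.0, 0.6, -3.6]
finger_gap: 0.0426
```

```bash
python3 -c "
from g import *
to([[.4998,-.1295,.195]])
from plant import imaging
from fr import *
for n in ('scene',):
    f=imaging.grab_frame(n); pickle.dump(f,open('pics/%s24.pkl'%n,'wb')); crop(f,*((330,220,430,300) if n=='top' else (310,150,410,230)),8,'pics/%s24.png'%n)
"
```

```text
yaw x 83.82 tilt [-0.002  0.    -1.   ] q [-0.26  0.01 -0.13  1.43  0.   -0.15] t 20.18 gap 0.0426 F [-4.   0.6 -3.6]
slide mm [  1.6 -72.6   4. ]
```

View pics/scene24.png

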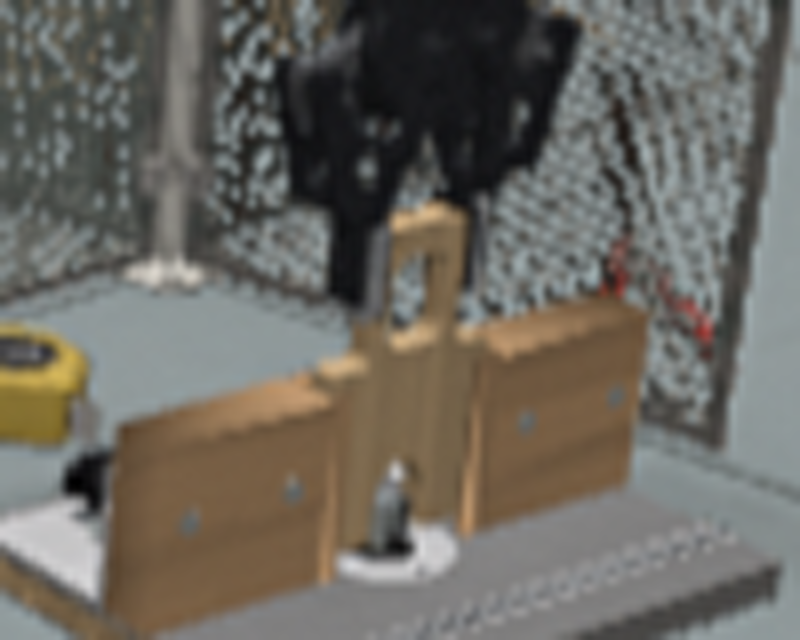

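Emit:
move_arm:
  rotation:
    - [0,0,0]
    - [0,0,0]
    - [0,0,0]
    - [0,0,0]
  slide:
    - [0,3,0]
    - [0,2,0]
    - [0,2,0]
    - [0,0,0]
  grip: [36,36,36,36]

```text
time: 20.57
ee_pos: [0.5041, -0.1317, 0.1163]
tool_rot: [-0.526, 0.526, 0.472, -0.472]
ft_force: [-4.2, -0.3, 0.6]
finger_gap: 0.0426
```

```bash
python3 -c "
from g import *
to([[.4998,-.1295,.195]])
from plant import imaging
from fr import *
for n in ('scene',):
    f=imaging.grab_frame(n); pickle.dump(f,open('pics/%s25.pkl'%n,'wb')); crop(f,*((330,220,430,300) if n=='top' else (330,170,400,220)),11,'pics/%s25.png'%n)
from meas import *
W=cloud(f);a=(W[...,:2]-C)@L;b=(W[...,:2]-C)@N;Z=W[...,2];w=wood(f)
m=w&(abs(b)<.016)&(Z>.08)&(Z<.11)
for lo in np.arange(-.06,.07,.008):
    q=m&(a>=lo)&(a<lo+.008)
    if q.sum(): print(lo.round(3),q.sum(),np.percentile(Z[q],[50,90]).round(4))
m=w&(abs(a)<.03)&(abs(b)<.03)&(Z>.1); print('top',np.percentile(Z[m],[95,99]))
"
```

```text
yaw x 83.82 tilt [ 0. -0. -1.] q [-0.26  0.01 -0.15  1.42 -0.   -0.15] t 20.57 gap 0.0426 F [-4.2 -0.3  0.6]
slide mm [  1.7 -78.7   4.4]
-0.06 15 [0.0912 0.0928]
-0.052 19 [0.0913 0.0929]
-0.044 11 [0.0893 0.0921]
-0.036 15 [0.0862 0.0919]
-0.028 12 [0.0903 0.106 ]
-0.02 25 [0.0983 0.1064]
-0.012 18 [0.0925 0.0967]
-0.004 9 [0.0905 0.0972]
0.004 14 [0.0921 0.0967]
0.012 17 [0.0932 0.1047]
0.02 21 [0.0951 0.1022]
0.028 10 [0.092  0.0931]
0.036 17 [0.0901 0.0921]
0.044 18 [0.0907 0.0929]
0.052 15 [0.0918 0.0932]
0.06 17 [0.0908 0.0934]
0.068 17 [0.0917 0.093 ]
top [0.14478049 0.14527138]
```

View pics/scene25.png

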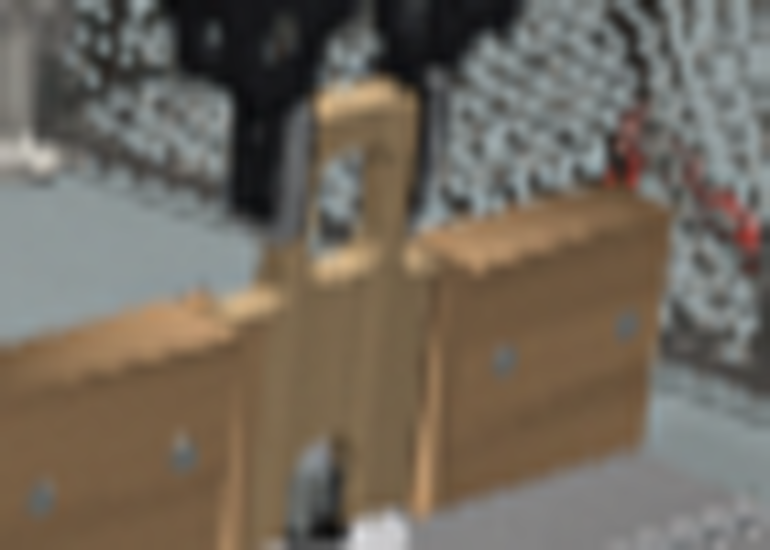

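Emit:
move_arm:
  rotation:
    - [0,0,0]
    - [0,0,0]
    - [0,0,0]
  slide:
    - [0,2,0]
    - [0,0,0]
    - [0,0,0]
  grip: [36,36,36]

```text
time: 20.87
ee_pos: [0.5045, -0.1317, 0.1162]
tool_rot: [-0.525, 0.527, 0.473, -0.472]
ft_force: [-7.4, 1.4, 15.1]
finger_gap: 0.0424
```

Emit:
move_arm:
  rotation:
    - [0,0,0]
    - [0,0,0]
    - [0,0,0]
  slide:
    - [0,1,1]
    - [0,0,0]
    - [0,0,0]
  grip: [36,36,36]

```text
time: 21.12
ee_pos: [0.5042, -0.1317, 0.1163]
tool_rot: [-0.525, 0.528, 0.473, -0.471]
ft_force: [-6.1, 0.9, 19.1]
finger_gap: 0.0428
```

Firmly seated: 19 N of push and no further travel. Releasing and rising straight up.

Emit:
move_arm:
  rotation:
    - [0,0,0]
    - [0,0,0]
    - [0,0,0]
    - [0,0,0]
    - [0,0,0]
    - [0,0,0]
    - [0,0,0]
    - [0,0,0]
    - [0,0,0]
    - [0,0,0]
  slide:
    - [0,-2,0]
    - [0,0,0]
    - [0,0,0]
    - [0,0,0]
    - [0,-10,0]
    - [0,-25,0]
    - [0,-35,0]
    - [0,-35,0]
    - [0,-10,0]
    - [0,0,0]
  grip: [36,50,60,60,60,60,60,60,60,60]

```text
time: 21.95
ee_pos: [0.5043, -0.1318, 0.2344]
tool_rot: [-0.524, 0.528, 0.474, -0.471]
ft_force: [1.0, -0.3, 0.9]
finger_gap: 0.0598
```

```bash
python3 -c "
from g import *
to([[.4998,-.1295,.195]])
from plant import imaging
from fr import *
for n in ('scene','top'):
    f=imaging.grab_frame(n); pickle.dump(f,open('pics/%s26.pkl'%n,'wb')); cv2.imwrite('pics/%s26full.png'%n,cv2.resize(f['color'][:,:,::-1],(800,600)))
    if n=='scene': crop(f,330,170,400,220,11,'pics/scene26.png')
    from meas import *
    W=cloud(f);a=(W[...,:2]-C)@L;b=(W[...,:2]-C)@N;Z=W[...,2];w=wood(f)
    m=w&(abs(b)<.012)&(Z>.08)&(Z<.1)
    for nm,q in (('shoulder',(abs(a)>.025)&(abs(a)<.036)),('fence',(abs(a)>.05)&(abs(a)<.08))):
        q=q&m
        if q.sum(): print(n,nm,q.sum(),np.percentile(Z[q],[50,75,90]).round(4))
    m=w&(abs(a)<.03)&(abs(b)<.03)&(Z>.12)&(Z<.16)
    if m.sum(): print('top',np.percentile(Z[m],[50,95,99]))
"
```

```text
yaw x 83.83 tilt [ 0.006 -0.002 -1.   ] q [-0.26  0.01  0.09  1.64  0.   -0.15] t 21.95 gap 0.0598 F [ 1.  -0.3  0.9]
slide mm [ 1.8 39.3  5. ]
scene shoulder 28 [0.0897 0.0925 0.0931]
scene fence 103 [0.0915 0.0925 0.0933]
top [0.13706106 0.14550445 0.14574676]
top shoulder 22 [0.0933 0.0942 0.0964]
top fence 96 [0.0935 0.0956 0.0969]
top [0.14460354 0.14976115 0.1500703 ]
```

View pics/scene26.png

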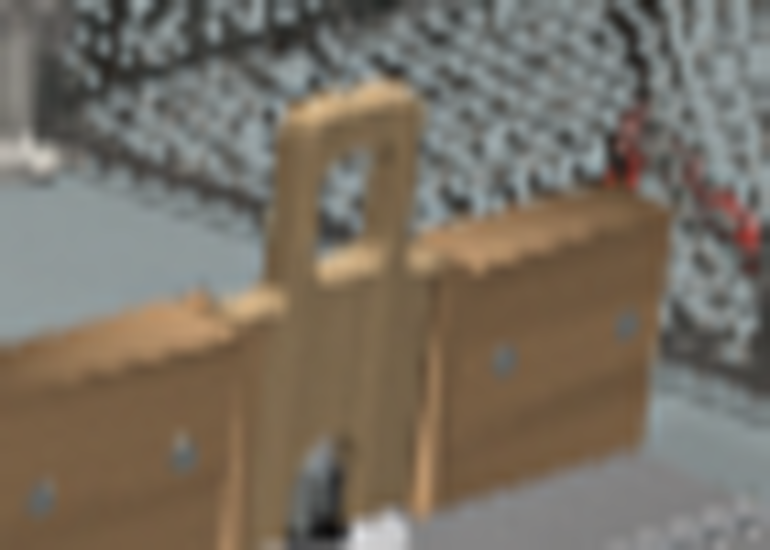

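View pics/scene26full.png

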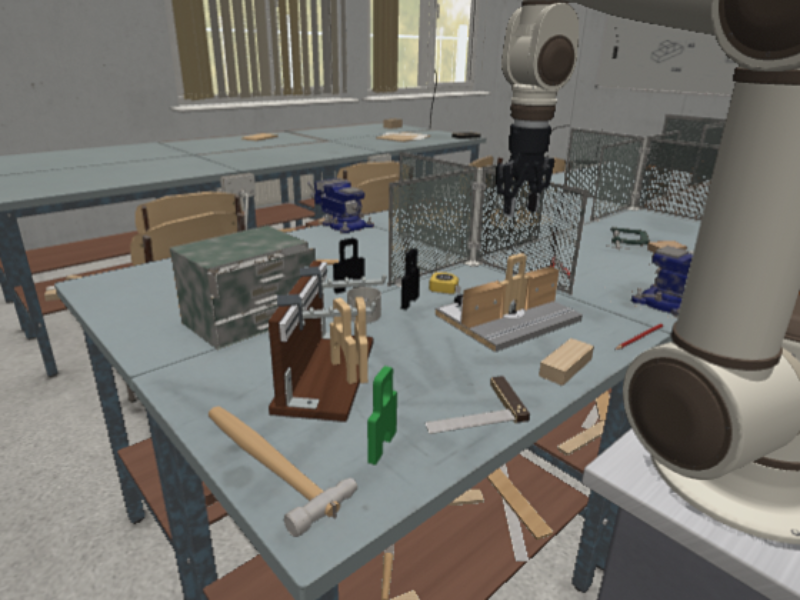

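```bash
python3 -c "
from meas import *
for n in ('scene','top'):
    f=load('pics/%s26.pkl'%n)
    W=cloud(f);a=(W[...,:2]-C)@L;b=(W[...,:2]-C)@N;Z=W[...,2];w=wood(f)
    m=w&(abs(a)<.018)&(abs(b)<.02)&(Z>.141)&(Z<.155); print(n,'tab top',m.sum(),np.median(Z[m]),(np.median(b[m])*1e3))
    m=w&(abs(abs(a)-.07)<.02)&(abs(b-.001)<.009)&(Z>.087)&(Z<.1); print('fence',m.sum(),np.median(Z[m]))
    P=[]
"
```

```text
scene tab top 30 0.144174843268438 -3.6760997282790897
fence 59 0.09225531992429331
top tab top 30 0.1453368341497328 -4.0409541400438975
fence 98 0.09401607171715091
```

View pics/top26full.png

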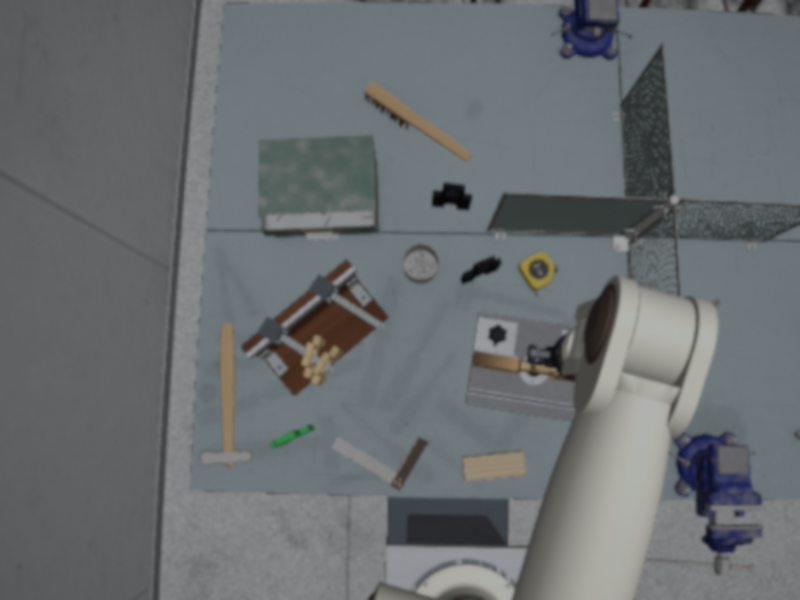

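```bash
python3 -c "
from plant import r
print(r.sign_off())"
```

```text
the job is handed in; nothing more can be done
None
```

The narrow insert is fitted in the fence and pressed home, and the job was handed in at about 22 s of the 61 s allowed.

**Order of work**
- I moved the front insert to the spare hook's middle notch, then the middle insert to its front notch.
- I took the rear (narrow) insert off with one re-grip at the full hook's front notch, because it first sat about 18° askew in the jaws.
- I then lowered it into the fence grooves and pressed until it stopped moving at about 19 N.

**Last checks**
- **Fit:** the tab top stands 51.9 mm (scene view) and 51.3 mm (top view) above the fence top, where 52 mm means fully home. In the pictures the shoulders look level with the fence.
- **Other inserts:** both hang on the spare hook. The first one hangs about 18° askew in its notch, as it hung on the full hook.
- **Tools and look-alikes:** they appear where they were, and the gripper is open and clear of everything.

**Disagreements**
- The two cameras differed by 2 to 4 mm, so I averaged them. At the fence I used measurements relative to the fence in one view.
- The wrist read a sideways force of up to 7 N during the final press. It fell to about 1 N after release.

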